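# Clamp the glue-up and put the glue kit away

## Task

Two freshly glued slats stand on the bench and the glue is already setting, so first clip one of the two orange spring clamps onto the upright edge of each slat that faces the robot, level and about half way up, so that it stays there by itself. After that, put whatever is out of the glue kit (yellow glue bottle, cork sanding block, black tape measure, blue glue brush) into the green box, and last swing the box's lid gently all the way shut so that its tongue drops behind the front rim. Leave the other things on the bench where they are.

Things in the scene. Friction and masses are not known exactly. Their poses are not given: they have to be found in the camera images.
- stand: Fixed plywood stand (base 16 mm high, 240 mm wide, from stand x = -40 to +60 mm) with two upright laminated slats, pale half and darker half, each 14 mm thick (stand y), reaching from stand x = -50 to +50 mm and from z = 16 to 136 mm, centred at stand y = -80 and +80 mm. Origin on the bench below the middle of the slats; z up; its -x side faces roughly to the robot.
- edge_right (a point): Middle of the upright front edge (stand x = -50 mm) of the slat at stand y = -80 mm, 76 mm above the bench. Same axes as the stand.
- edge_left (a point): The same point of the slat at stand y = +80 mm.
- box: Fixed green steel box, 210 mm (x) x 280 mm (y) x 80 mm high, walls and floor 5 mm, origin under its centre on the bench; front (-x) faces roughly to the robot. Open on top while the lid is up; when something lies in it, its top must stay below about 52 mm over the bench to leave room for the tongue.
- lid (a joint): Lid angle (rad): 0 shut, 1.57 upright, at most 1.9. Hinged on the box's far (+x) upper rim; 210 mm long, 280 wide, 6 thick. A tongue 120 mm wide hangs 24 mm below it, 12 mm from its free edge, and lies inside the front wall when shut. Stiff hinge: it stays at any angle and takes 2 to 4 N at the free edge to move. Push its outer face (from behind) over and down.
- lid_hinge (a point): Middle of the lid's hinge line, at the far upper rim of the box (box x = +105, y = 0, z = 80 mm); fixed, with the box's axes. The hinge runs along box y.
- lid_edge (a point): Middle of the lid's free edge on its outer (upper) face, 210 mm from the hinge; moves with the lid.
- clamp_a: The first of two alike orange spring clamps (clothes-peg action), loose, 100 g, 127 mm long, 30 mm thick, lying flat, hinge axis upright. Origin: hinge axis at the underside. Jaws to +x, handles to -x; the frame belongs to the half on +y. Handles end in upright black rolls, 14 mm diameter, at x = -60, y = +-21 mm (56 mm over both, jaws shut); black jaw pads 20 mm long around x = +52 mm.
- clamp_a_jaw (a joint): Angle between that clamp's halves (rad): 0 shut (pads 4 mm apart), at most 0.5 (pads 30 mm apart, rolls 26 mm over both); about 0.2 on a 14 mm slat. Squeezing the rolls together opens it: 12 N to start, 20 N fully open. The other half turns by -angle about the body's z, so the clamp's middle line is at body yaw minus half this angle.
- clamp_a_mouth (a point): Point fixed in that clamp's body frame at x = +52 mm, y = 0, 15 mm above the underside: midway between the jaw pads when shut. On a clipped clamp it should lie about 10 to 20 mm beyond the slat's front edge.
- clamp_b: The second of two alike orange spring clamps (clothes-peg action), loose, 100 g, 127 mm long, 30 mm thick, lying flat, hinge axis upright. Origin: hinge axis at the underside. Jaws to +x, handles to -x; the frame belongs to the half on +y. Handles end in upright black rolls, 14 mm diameter, at x = -60, y = +-21 mm (56 mm over both, jaws shut); black jaw pads 20 mm long around x = +52 mm.
- clamp_b_jaw (a joint): Angle between that clamp's halves (rad): 0 shut (pads 4 mm apart), at most 0.5 (pads 30 mm apart, rolls 26 mm over both); about 0.2 on a 14 mm slat. Squeezing the rolls together opens it: 12 N to start, 20 N fully open. The other half turns by -angle about the body's z, so the clamp's middle line is at body yaw minus half this angle.
- clamp_b_mouth (a point): Point fixed in that clamp's body frame at x = +52 mm, y = 0, 15 mm above the underside: midway between the jaw pads when shut. On a clipped clamp it should lie about 10 to 20 mm beyond the slat's front edge.
- glue: Flat yellow glue bottle with a red cap, lying, 109 x 45 x 34 mm, cap to +x (body from x = -54 to +30 mm), 140 g. Grip across y, 45 mm. Its origin is the centre of its underside. Loose; absent in some starts.
- sander: Cork sanding block with a pale wooden grip on top, 110 x 46 x 40 mm (grip 38 mm wide, from 24 to 40 mm high), 120 g. Grip across y. Its origin is the centre of its underside. Loose; absent in some starts.
- tape: Black tape measure with a blue disc on top, 84 x 44 x 38 mm, 200 g. Grip across y, 44 mm. Its origin is the centre of its underside. Loose; absent in some starts.
- brush: Flat glue brush with blue handle, 124 x 40 x 22 mm, handle 26 mm wide from x = -60 to +15 mm, steel ferrule and bristles to +x, 80 g. Grip across y at the handle or ferrule. Its origin is the centre of its underside. Loose; absent in some starts.
- mallet: Bystander, to be left alone: black rubber mallet, head 90 x 60 x 55 mm, beyond the kit.
- offcut: Bystander, to be left alone: pale wood offcut 90 x 40 x 20 mm, between the kit and the stand.
- pot: Bystander, to be left alone: white cup, 76 mm wide, 80 mm high.
- tin: Bystander, to be left alone: steel can, 80 mm wide, 100 mm high.
- oil: Bystander, to be left alone: amber bottle, 56 mm wide, 150 mm high.
There are look-alikes about, which are no part of the job. Leave any purple look-alike of the glue alone. What is shaped like the clamp_b but pink is not meant.

How it is judged:
On the way, in this order (a step that is already met when the one before it is completed fails the run):
1. each slat's front edge carries a clamp, clipped on and let go ((((x of clamp_a_mouth in the frame of stand between -0.047 and -0.005 m and y of clamp_a_mouth in the frame of stand between -0.096 and -0.064 m and z of clamp_a_mouth in the frame of stand between 0.041 and 0.111 m and value of joint clamp_a_jaw above 0.1 rad and angle between clamp_a's own z axis and vertical below 0.4 rad and contact force between the fingers and clamp_a below 0.5 N) and (x of clamp_b_mouth in the frame of stand between -0.047 and -0.005 m and y of clamp_b_mouth in the frame of stand between 0.064 and 0.096 m and z of clamp_b_mouth in the frame of stand between 0.041 and 0.111 m and value of joint clamp_b_jaw above 0.1 rad and angle between clamp_b's own z axis and vertical below 0.4 rad and contact force between the fingers and clamp_b below 0.5 N)) or ((x of clamp_a_mouth in the frame of stand between -0.047 and -0.005 m and y of clamp_a_mouth in the frame of stand between 0.064 and 0.096 m and z of clamp_a_mouth in the frame of stand between 0.041 and 0.111 m and value of joint clamp_a_jaw above 0.1 rad and angle between clamp_a's own z axis and vertical below 0.4 rad and contact force between the fingers and clamp_a below 0.5 N) and (x of clamp_b_mouth in the frame of stand between -0.047 and -0.005 m and y of clamp_b_mouth in the frame of stand between -0.096 and -0.064 m and z of clamp_b_mouth in the frame of stand between 0.041 and 0.111 m and value of joint clamp_b_jaw above 0.1 rad and angle between clamp_b's own z axis and vertical below 0.4 rad and contact force between the fingers and clamp_b below 0.5 N)))), for 0.3 s.
2. all of the glue kit that is out lies in the box, let go, the lid still open (x of glue in the frame of box between -0.1 and 0.1 m and y of glue in the frame of box between -0.135 and 0.135 m and z of glue in the frame of box between -0.01 and 0.07 m and contact force between the fingers and glue below 0.5 N and x of sander in the frame of box between -0.1 and 0.1 m and y of sander in the frame of box between -0.135 and 0.135 m and z of sander in the frame of box between -0.01 and 0.07 m and contact force between the fingers and sander below 0.5 N and x of tape in the frame of box between -0.1 and 0.1 m and y of tape in the frame of box between -0.135 and 0.135 m and z of tape in the frame of box between -0.01 and 0.07 m and contact force between the fingers and tape below 0.5 N and x of brush in the frame of box between -0.1 and 0.1 m and y of brush in the frame of box between -0.135 and 0.135 m and z of brush in the frame of box between -0.01 and 0.07 m and contact force between the fingers and brush below 0.5 N and value of joint lid above 0.6 rad), for 0.2 s.
3. the lid is shut (value of joint lid between -0.05 and 0.05 rad), for 0.2 s.
At the end, for the whole second after the job is handed in: One clamp on each slat: its mouth point 3 to 45 mm behind the front edge, within 16 mm of the slat's middle plane and within 35 mm of 76 mm high, jaws held apart by the slat, tilted under 0.4 rad, at rest and released; every kit item that is out is inside the box; the lid within 0.05 rad of shut (all of step 3 and (((x of clamp_a_mouth in the frame of stand between -0.047 and -0.005 m and y of clamp_a_mouth in the frame of stand between -0.096 and -0.064 m and z of clamp_a_mouth in the frame of stand between 0.041 and 0.111 m and value of joint clamp_a_jaw above 0.1 rad and angle between clamp_a's own z axis and vertical below 0.4 rad and contact force between the fingers and clamp_a below 0.5 N) and (x of clamp_b_mouth in the frame of stand between -0.047 and -0.005 m and y of clamp_b_mouth in the frame of stand between 0.064 and 0.096 m and z of clamp_b_mouth in the frame of stand between 0.041 and 0.111 m and value of joint clamp_b_jaw above 0.1 rad and angle between clamp_b's own z axis and vertical below 0.4 rad and contact force between the fingers and clamp_b below 0.5 N)) or ((x of clamp_a_mouth in the frame of stand between -0.047 and -0.005 m and y of clamp_a_mouth in the frame of stand between 0.064 and 0.096 m and z of clamp_a_mouth in the frame of stand between 0.041 and 0.111 m and value of joint clamp_a_jaw above 0.1 rad and angle between clamp_a's own z axis and vertical below 0.4 rad and contact force between the fingers and clamp_a below 0.5 N) and (x of clamp_b_mouth in the frame of stand between -0.047 and -0.005 m and y of clamp_b_mouth in the frame of stand between -0.096 and -0.064 m and z of clamp_b_mouth in the frame of stand between 0.041 and 0.111 m and value of joint clamp_b_jaw above 0.1 rad and angle between clamp_b's own z axis and vertical below 0.4 rad and contact force between the fingers and clamp_b below 0.5 N))) and x of glue in the frame of box between -0.1 and 0.1 m and y of glue in the frame of box between -0.135 and 0.135 m and z of glue in the frame of box between -0.01 and 0.07 m and contact force between the fingers and glue below 0.5 N and x of sander in the frame of box between -0.1 and 0.1 m and y of sander in the frame of box between -0.135 and 0.135 m and z of sander in the frame of box between -0.01 and 0.07 m and contact force between the fingers and sander below 0.5 N and x of tape in the frame of box between -0.1 and 0.1 m and y of tape in the frame of box between -0.135 and 0.135 m and z of tape in the frame of box between -0.01 and 0.07 m and contact force between the fingers and tape below 0.5 N and x of brush in the frame of box between -0.1 and 0.1 m and y of brush in the frame of box between -0.135 and 0.135 m and z of brush in the frame of box between -0.01 and 0.07 m and contact force between the fingers and brush below 0.5 N and linear speed of each of clamp_a, clamp_b below 0.03 m/s); the robot touches nothing.
It fails at once if one of the bystanders is moved more than 40 mm (distance of any of mallet, offcut, pot, tin, oil from where it was at the start of the episode above 0.04 m).
It fails at once if the lid is slammed (faster than 4 rad/s) (velocity of joint lid below -4 rad/s).
Of glue, sander, tape, brush only 3 to 4 are there at a start; the rules pass over those that are not, and their reading is None.
At some moment in a run one of glue, sander, tape, brush may be knocked a few centimetres aside while the robot is not near it.
Once in a run the grip may slacken for a moment while it holds something.
It also fails if it takes over 210 s, if anything falls off the work surface, if the arm or the gripper's body presses on something with over 40 N, if the wrist force passes 120 N, or if a joint passes its speed limit or range.

## Robot

A 6-joint arm with a two-finger parallel gripper is mounted at the origin on the work surface. World frame = base frame: x ahead of the robot, y to its left, z up, the work surface at z = 0. Lengths are in m, angles in rad, forces in N, time in s.
With the tool pointing down it reaches from about 0.425 to 0.95 m from the base axis. Payload 3.5 kg.
Tool frame: the origin (TCP) lies at the very end of the fingers, on their centre line; the grasp point (between the pads) lies 19 mm behind it (bot.grip_depth is the distance from the TCP to the grasp point, in m); z points along the fingers, y is the line along which they close (so a half turn about z gives the same grasp; the last joint's range is limited). The gripper opens to 85 mm and grips with 20 to 120 N. Pads are 22 mm wide; open, the fingers measure 114 mm over their backs; the gripper's body (76 mm by 85 mm) begins 54 mm behind the grasp point. The pads swing forward as they close: fully open they stand 13 mm farther back than shut.
Start: joints at [1, 0.286, 1.577, -0, 1.279, -0.15], TCP at [0.276, 0.616, 0.231] pointing down, gripper open.
Joint ranges: [-2.77, 2.77], [-0.9, 2.22], [0.21, 2.48], [-1.53, 4.67], [0.24, 2.81], [-2.84, 2.84]. Speed limits (rad/s): [2.79, 2.79, 3.14, 3.14, 3.14, 3.14].

## Interface

Orientations are given as a rotation vector (axis times angle).
In Python, from station import read_state, cams, bot gives the robot as it stands.
- The arm moves only by the tool send_rows, never from a script. Its arguments are lists of equal length, an entry for each row: "dp": the shift along the tool's x, y, z in mm, a list of three; "roll": the turn about the tool's z in degrees; "grip": the opening, from -1 (shut) to 1 (fully open). In form: {"dp": [[dx, dy, dz], ...], "roll": [roll, ...], "grip": [grip, ...]}. A call has 1 to 20 rows; each row is the pose to reach, as a shift and turn from the pose commanded when the call began, along the tool's axes at that moment; what a row does not reach only later rows make up. A row lasts 1/8 s, in which the tool goes at most 62.5 mm and 10.7 degrees, less where a joint would pass 70% of its speed; a pose out of reach is approached as far as the arm can. A call with a gripper value outside its range is refused whole. The fingers move at their own pace and stop on an object; "grip_force" is the grip in N (left out, the last holds). Time passes only in rows, so rows that repeat a pose let the fingers close. It gives the time, the measured TCP pose, the force, the opening and the grip force at its end, in the units of the state.
- read_state(): the state, without advancing time (a new reading comes with each control period).
- cams.get_image(name): name is "side" or "top" or "wrist"; returns a dict with "image" (420x560x3 uint8, red, green, blue), "mtx" (3x3 intrinsics, pixels), "pose" (4x4, takes a point from camera to world coordinates); the wrist camera has in their place "T_tool_cam" (4x4, takes a point from camera to tool coordinates, whose origin is the TCP and whose axes are the flange's). Camera axes: x right, y down, z forward; pixel columns grow to the right and rows downward; lengths in m; the calibration is good to about 2 mm. A picture is of the moment at which its call begins: read the wrist's pose just before it. There is no depth.
- bot.hand_in(): hands the job in; it is judged then, once.
Trained networks look in the newest picture that a camera, given by its name, has taken for a name from the list of things; names that differ only in an ending like _2 or _b are one class to them, and where a whole thing is asked for, a point or a joint stands for the part that bears it (a point fixed in the world has none). Each returns a list of dicts, best first, with "confidence" (0 to 1); they miss things now and then, are a little off and sometimes report something else, mostly with a low value. They report only what shows in the picture. A call takes as long as a camera call. They do not tell look-alikes from the thing itself.
- cams.silhouettes(camera, name): "pixels" (420x560 bool, what is visible of it) and "rect" ([centre column, centre row, width, height] in pixels, round what is visible of it).
The state is a dict: "time": time; "qpos": joint angles; "joint_vel": joint speeds; "tau": joint torques, N m; "eef_pos": TCP position; "tool_rot": TCP orientation; "ft_force": force on the tool from outside, world axes, zero at the start; "torque": the same for the moment, N m; "width": finger opening in m; "grip_force": force on a finger pad.
Only numpy, scipy, OpenCV 4.12 (cv2) and the standard library are available. Lean on these libraries where they do the work, as an engineer would, in place of code of your own. Each camera call takes 0.05 s, during which the arm holds its last target. There are 200 camera calls.

## Working session

There is one attempt and no reset: what is moved stays moved. The work goes in short steps, Python scripts to look and compute and a tool call to move; the robot and the scene stay as the last step left them, time stands still between calls to the robot, and variables do not carry over. Pictures are saved under pics/ and viewed, at most 14 in all, crops included, and the job is handed in when it is done.

Besides the shell and the picture viewer there is one more tool, called after ">>>" in YAML: its name, and indented under it one key for each argument. send_rows: Moves the arm, as the interface text tells. Its arguments: {"type":"object","properties":{"dp":{"type":"array"},"roll":{"type":"array"},"grip":{"type":"array"},"grip_force":{"type":"number"}},"required":["dp","roll","grip"]}

```bash
ls; mkdir -p pics
cat > h.py <<'E'
import numpy as np,cv2
from station import read_state,cams,bot
def snap(n,f):
    s=read_state(); d=cams.get_image(n); cv2.imwrite(f'pics/{f}.png',d['image'][...,::-1]); return s,d
E
python3 - <<'E'
from h import *
for n in ['top','side']:
    s,d=snap(n,n+'0'); print(n,np.round(d['mtx'],1).tolist(),np.round(d['pose'],3).tolist())
    for k in ['stand','box','lid','clamp_a','glue','sander','tape','brush','mallet','offcut','pot','tin','oil']:
        for r in cams.silhouettes(n,k): print(k,round(r['confidence'],2),np.round(r['rect']).astype(int).tolist(), int(r['pixels'].sum()))
s,d=snap('wrist','wrist0');print(np.round(d['T_tool_cam'],3).tolist(),d['mtx'].tolist());print(s)
E
```

```text
pics
top [[545.7, 0.0, 284.5], [0.0, 545.7, 206.4], [0.0, 0.0, 1.0]] [[0.025, -0.993, 0.116, 0.392], [-1.0, -0.025, -0.003, 0.036], [0.006, -0.116, -0.993, 1.397], [0.0, 0.0, 0.0, 1.0]]
stand 0.89 [167, 172, 103, 81] 4037
box 0.92 [455, 250, 196, 164] 16053
lid 0.77 [478, 214, 145, 87] 5223
clamp_a 0.97 [197, 326, 43, 49] 659
clamp_a 0.8 [162, 250, 23, 51] 567
clamp_a 0.68 [231, 215, 31, 54] 446
glue 0.7 [252, 286, 46, 22] 644
glue 0.63 [325, 236, 23, 46] 686
tape 0.95 [287, 232, 24, 37] 462
brush 0.67 [343, 178, 16, 49] 596
mallet 0.79 [335, 104, 112, 41] 1874
mallet 0.32 [101, 249, 35, 21] 662
offcut 0.93 [255, 161, 35, 18] 537
pot 0.74 [269, 123, 33, 31] 785
pot 0.41 [231, 216, 23, 50] 431
tin 0.95 [458, 152, 41, 38] 1186
oil 0.89 [104, 249, 36, 25] 703
side [[486.6, 0.0, 280.5], [0.0, 486.6, 209.6], [0.0, 0.0, 1.0]] [[-0.998, 0.011, -0.056, 0.611], [0.053, 0.545, -0.837, 1.319], [0.021, -0.838, -0.545, 0.929], [0.0, 0.0, 0.0, 1.0]]
stand 0.73 [247, 285, 69, 96] 4087
box 0.62 [299, 146, 91, 107] 5665
lid 0.81 [274, 128, 43, 77] 2151
lid 0.5 [193, 212, 31, 52] 790
lid 0.36 [290, 22
[... 907 characters left out ...]
11.71753497330047], [0.0, 0.0, 1.0]]
{'time': 1.4, 'qpos': array([ 9.99983604e-01,  2.86314911e-01,  1.57669428e+00, -3.10363354e-05,
        1.27858460e+00, -1.49964494e-01]), 'joint_vel': array([ 0.00040728,  0.00068795,  0.00121007, -0.00024116, -0.0002577 ,
        0.00053712]), 'tau': array([-7.43567416e-04, -4.05948508e+01, -2.92930841e+01, -1.75287655e-04,
        6.27638929e-04,  2.88909206e-06]), 'eef_pos': array([0.27571405, 0.61611253, 0.23131802]), 'tool_rot': array([ 6.56179694e-01,  3.07227283e+00, -1.81234569e-05]), 'ft_force': array([0.44084481, 0.16161902, 0.29833598]), 'torque': array([ 0.02480569, -0.01013117,  0.00086952]), 'grip_force': 0.0, 'width': 0.08542970782699388}
```

View images.

Run:
```python
import cv2
a=cv2.imread('pics/top0.png');b=cv2.imread('pics/side0.png')
cv2.imwrite('pics/t0b.png',cv2.resize(a[60:360,80:560],(800,500),interpolation=cv2.INTER_CUBIC))
cv2.imwrite('pics/s0b.png',cv2.resize(b[80:370,160:420],(538,600),interpolation=cv2.INTER_CUBIC))
```

```text
(no output)
```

View pics/t0b.png

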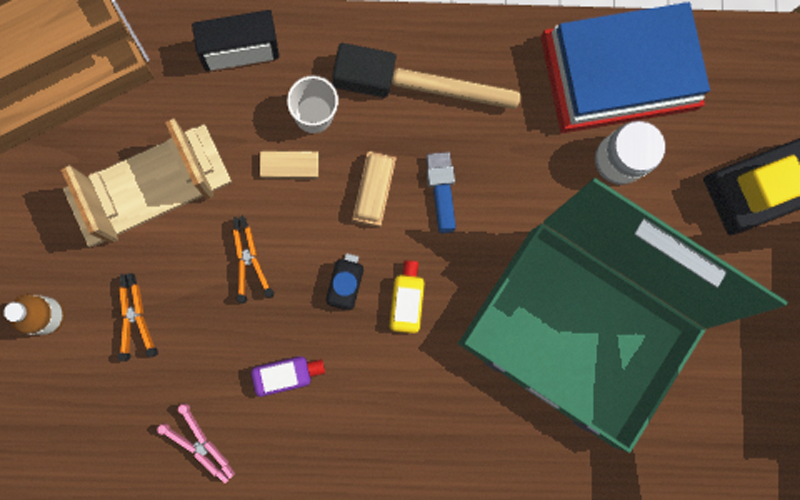

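View pics/s0b.png

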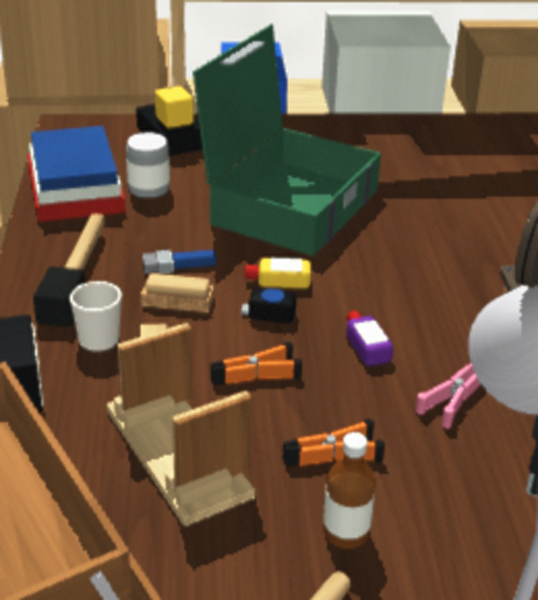

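```bash
cat >> h.py <<'E'
from scipy.spatial.transform import Rotation as R
def cam(n,s,d):
    if 'pose' in d: return d['mtx'],d['pose']
    T=np.eye(4);T[:3,:3]=R.from_rotvec(s['tool_rot']).as_matrix();T[:3,3]=s['eef_pos']
    return d['mtx'],T@d['T_tool_cam']
def plane(C,uv,z):
    K,T=C; uv=np.atleast_2d(uv).astype(float)
    r=np.c_[uv,np.ones(len(uv))]@np.linalg.inv(K).T@T[:3,:3].T
    return T[:3,3]+r*((z-T[2,3])/r[:,2])[:,None]
def proj(C,P):
    K,T=C; p=(np.atleast_2d(P)-T[:3,3])@T[:3,:3]; q=p@K.T; return q[:,:2]/q[:,2:]
def tri(Cs,uvs):
    A=np.zeros((3,3));b=np.zeros(3)
    for C,uv in zip(Cs,uvs):
        o=C[1][:3,3]; r=plane(C,uv,0.0)[0]-o; r/=np.linalg.norm(r); M=np.eye(3)-np.outer(r,r); A+=M;b+=M@o
    return np.linalg.solve(A,b)
def tool(s):
    M=R.from_rotvec(s['tool_rot']).as_matrix(); return M
def delta(s,xyz,phi=None):
    """mm shift in tool axes + roll deg (tool x to world angle phi deg)"""
    M=tool(s); d=M.T@(np.array(xyz)-s['eef_pos'])*1000
    c=np.degrees(np.arctan2(M[1,0],M[0,0])); roll=None if phi is None else -((phi-c+180)%360-180)
    return np.round(d,1),roll,round(c,2)
E
python3 - <<'E'
from h import *
import pickle
C={}
for n in ['top','side']:
    d=cams.get_image(n); C[n]=cam(n,None,d)
pickle.dump(C,open('C.pkl','wb'))
def f(name,u,z): print(name,np.round(plane(C['top'],u,z)[0],3).tolist())
g=lambda x,y:(80+x*.6,60+y*.6)
h=lambda x,y:(160+x*260/538,80+y*290/600)
for nm,a,b in [('clampA',(247,258),(252,362)),('clampB',(132,317),(330,440)),('sander',(377,180),(180,285)),('tape',(345,283),(272,298)),('brushmid',(441,180),(190,262)),('glue',(407,303),(285,265)),
  ('slatRtopfront',(212,195),(190,335)),('slatLtopfront',(107,235),(249,397)),('slatRtopback',(171,121),(122,340)),('slatLtopback',(66,168),(176,418)),
  ('boxFL',(462,343),(318,245)),('boxFR',(630,448),(379,155)),('boxBL',(541,226),(214,190)),('lidL',(598,182),(196,70)),('lidR',(786,303),(271,28))]:
    print(nm,np.round(tri([C['top'],C['side']],[g(*a),h(*b)]),3).tolist(), end=' ');f('z0.02',g(*a),.02)
E
```

```text
clampA [0.528, 0.174, 0.021] z0.02 [0.528, 0.174, 0.02]
clampB [0.434, 0.344, 0.023] z0.02 [0.434, 0.344, 0.02]
sander [0.642, -0.019, 0.029] z0.02 [0.654, -0.021, 0.02]
tape [0.491, 0.025, 0.03] z0.02 [0.494, 0.024, 0.02]
brushmid [0.636, -0.117, 0.013] z0.02 [0.656, -0.119, 0.02]
glue [0.463, -0.069, 0.03] z0.02 [0.466, -0.07, 0.02]
slatRtopfront [0.613, 0.219, 0.104] z0.02 [0.624, 0.231, 0.02]
slatLtopfront [0.545, 0.364, 0.117] z0.02 [0.558, 0.389, 0.02]
slatRtopback [0.705, 0.276, 0.142] z0.02 [0.738, 0.3, 0.02]
slatLtopback [0.635, 0.422, 0.136] z0.02 [0.66, 0.457, 0.02]
boxFL [0.401, -0.153, 0.017] z0.02 [0.408, -0.154, 0.02]
boxFR [0.26, -0.389, 0.07] z0.02 [0.259, -0.406, 0.02]
boxBL [0.577, -0.262, 0.067] z0.02 [0.589, -0.273, 0.02]
lidL [0.605, -0.285, 0.284] z0.02 [0.659, -0.361, 0.02]
lidR [0.462, -0.519, 0.273] z0.02 [0.48, -0.645, 0.02]
```

Run:
```python
from h import *
print(delta(read_state(),(.46,.25,.36),10))
```

```text
(array([-317.8, -258.9, -128.7]), np.float64(145.89174035695572), np.float64(155.89))
```

>>> send_rows:
  dp:
    - [-40,-32,-20]
    - [-80,-65,-40]
    - [-120,-97,-60]
    - [-160,-130,-80]
    - [-200,-163,-100]
    - [-240,-196,-120]
    - [-280,-228,-129]
    - [-318,-259,-129]
    - [-318,-259,-129]
    - [-318,-259,-129]
    - [-318,-259,-129]
    - [-318,-259,-129]
    - [-318,-259,-129]
    - [-318,-259,-129]
    - [-318,-259,-129]
  roll: [10,20,30,40,50,60,70,80,90,100,110,120,130,140,146]
  grip: [1,1,1,1,1,1,1,1,1,1,1,1,1,1,1]

```text
time: 3.42
eef_pos: [0.4601, 0.2498, 0.3605]
tool_rot: [-3.13, -0.265, -0.0]
ft_force: [0.4, -0.2, -0.6]
width: 0.0851
grip_force: 0.0
```

Run:
```python
from h import *
import pickle
s,d=snap('wrist','w1'); C=cam('wrist',s,d); pickle.dump((C,s),open('w1.pkl','wb'))
im=d['image']
for k in ['clamp_a','stand']:
    for r in cams.silhouettes('wrist',k):
        print(k,round(r['confidence'],2),np.round(r['rect']).tolist())
cv2.imwrite('pics/w1b.png',cv2.resize(im[...,::-1],(800,600),interpolation=cv2.INTER_CUBIC)); print(s['eef_pos'],delta(s,s['eef_pos'])[2],s['qpos'])
```

```text
clamp_a 0.82 [220.0, 169.0, 36.0, 85.0]
clamp_a 0.78 [339.0, 125.0, 36.0, 95.0]
clamp_a 0.63 [263.0, 280.0, 60.0, 73.0]
stand 0.74 [238.0, 45.0, 196.0, 85.0]
stand 0.25 [338.0, 124.0, 39.0, 96.0]
[0.46010837 0.24979286 0.36045408] 9.67 [ 3.03438869e-01 -1.24252589e-01  1.78180949e+00 -4.55536104e-06
  1.48376327e+00  1.70545561e+00]
```

View pics/w1b.png

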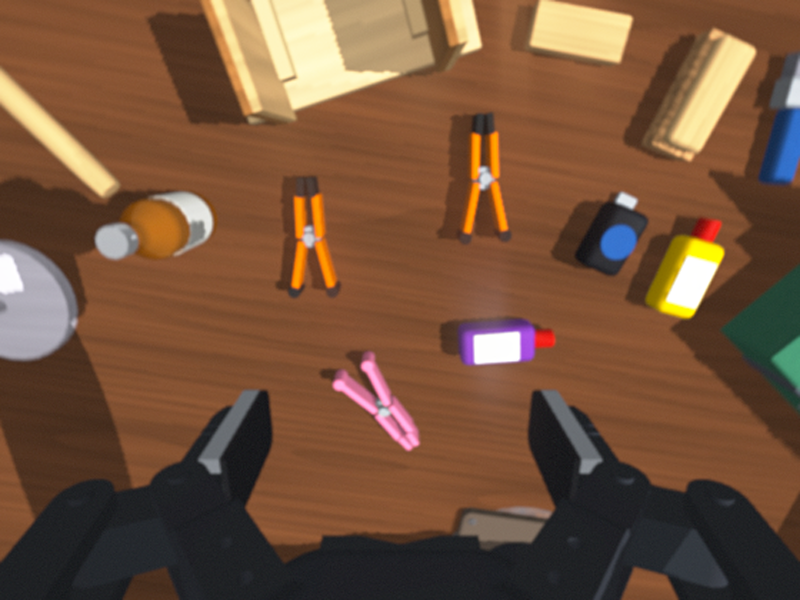

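```bash
cat >> h.py <<'E'
def pose2(o,yaw,P):
    c,s=np.cos(yaw),np.sin(yaw); P=np.array(P,float); return np.c_[o[0]+c*P[:,0]-s*P[:,1],o[1]+s*P[:,0]+c*P[:,1],P[:,2]]
def draw(im,C,segs,col=(255,0,255),k=1,off=(0,0)):
    for a in segs:
        q=((proj(C,a)-off)*k).round().astype(int); cv2.polylines(im,[q.reshape(-1,1,2)],False,col,1,cv2.LINE_AA)
E
python3 - <<'E'
from h import *
import pickle
C=pickle.load(open('C.pkl','rb')); W,s=pickle.load(open('w1.pkl','rb'))
g=lambda x,y:(80+x*.6,60+y*.6)
R_=plane(C['top'],g(212,193),.136)[0];L_=plane(C['top'],g(105,236),.136)[0]
Rb=plane(C['top'],g(171,121),.136)[0];Lb=plane(C['top'],g(66,168),.136)[0]
print(R_,L_,np.linalg.norm(L_-R_),np.linalg.norm(R_-Rb),np.linalg.norm(L_-Lb))
print(np.degrees([np.arctan2(*(Rb-R_)[1::-1]),np.arctan2(*(Lb-L_)[1::-1]),np.arctan2(*-(L_-R_)[:2]*[1,-1]) ]))
d=L_-R_; yaw=np.arctan2(-d[0],d[1]); o=(R_+L_+Rb+Lb)/4
def segs(o,yaw):
    out=[]
    for y in (-.08,.08):
        for z in (.136,.016): out.append(pose2(o,yaw,[[-.05,y-.007,z],[-.05,y+.007,z],[.05,y+.007,z],[.05,y-.007,z],[-.05,y-.007,z]]))
        for yy in (-.007,.007): out.append(pose2(o,yaw,[[-.05,y+yy,.016],[-.05,y+yy,.136]]))
    out.append(pose2(o,yaw,[[-.04,-.12,.016],[-.04,.12,.016],[.06,.12,.016],[.06,-.12,.016],[-.04,-.12,.016]]))
    return out
# corner-click pose refine
print('stand',o,np.degrees(yaw))
a=cv2.imread('pics/top0.png')[110:220,110:225]; a=cv2.resize(a,None,fx=5,fy=5,interpolation=cv2.INTER_CUBIC); draw(a,C['top'],segs(o,yaw),k=5,off=(109.5,109.5))
cv2.imwrite('pics/o1.png',a)
w=lambda x,y:(x/1.4286,y/1.4286)
for nm,pts in {'A':[(465,238),(505,236),(477,118),(489,118),(485,178)],'B':[(294,291),(333,288),(303,182),(313,182),(308,236)]}.items():
    P=np.array([plane(W,w(*p),.030)[0] for p in pts]); m=(P[0]+P[1])/2; t=(P[2]+P[3])/2
    print(nm,'rollmid',m.round(4),'span',np.linalg.norm(P[0]-P[1]).round(4),'yaw',np.degrees(np.arctan2(*(t-m)[1::-1])).round(1),'len',np.linalg.norm(t-m).round(4),'hinge',P[4].round(4))
for nm,pw,pt in [('A',(485,178),(247,258)),('B',(308,236),(132,317))]: print(nm,tri([W,C['top']],[w(*pw),g(*pt)]))
E
```

```text
[0.60699107 0.21508509 0.136     ] [0.54238009 0.36164351 0.136     ] 0.16016850618419737 0.11931822426736874 0.11231493705184402
[31.46442034 32.33039358 23.79051332]
stand [0.62385505 0.31895093 0.136     ] 23.790513320908538
A rollmid [0.4723 0.16   0.03  ] span 0.0422 yaw 14.1 len 0.1169 hinge [0.531  0.1737 0.03  ]
B rollmid [0.3842 0.3325 0.03  ] span 0.0432 yaw 8.9 len 0.1143 hinge [0.442  0.3445 0.03  ]
A [0.52930451 0.17320452 0.02381714]
B [ 0.43497045  0.34991539 -0.00378079]
```

View pics/o1.png

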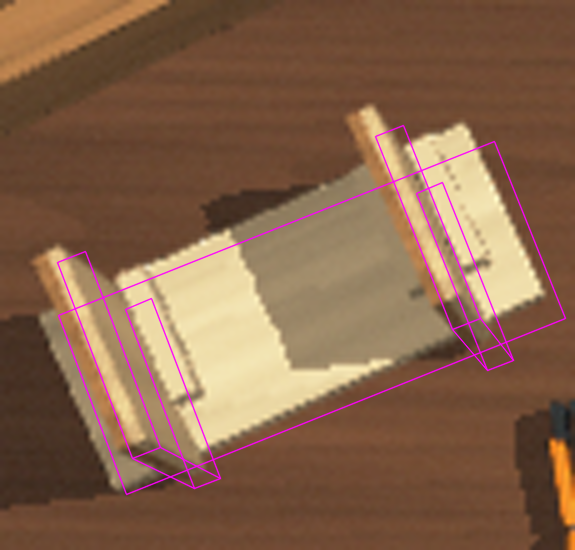

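```bash
cat >> h.py <<'E'
def ssegs(o,yaw):
    out=[]
    for y in (-.08,.08):
        for z in (.136,.016): out.append(pose2(o,yaw,[[-.05,y-.007,z],[-.05,y+.007,z],[.05,y+.007,z],[.05,y-.007,z],[-.05,y-.007,z]]))
        for yy in (-.007,.007): out.append(pose2(o,yaw,[[-.05,y+yy,.016],[-.05,y+yy,.136]]))
    out.append(pose2(o,yaw,[[-.04,-.12,.016],[-.04,.12,.016],[.06,.12,.016],[.06,-.12,.016],[-.04,-.12,.016]]))
    return out
E
python3 - <<'E'
from h import *
import pickle
from scipy.optimize import least_squares
C=pickle.load(open('C.pkl','rb')); W,s=pickle.load(open('w1.pkl','rb'))
px=np.array([(445,302),(363,112),(135,450),(48,255),(544,295),(466,124),(118,490)])/5+109.5
M=np.array([[-.05,-.08,.136],[.05,-.08,.136],[-.05,.08,.136],[.05,.08,.136],[-.04,-.12,.016],[.06,-.12,.016],[-.04,.12,.016]])
f=lambda p:(proj(C['top'],pose2(p[:2],p[2],M))-px).ravel()
r=least_squares(f,[.6,.3,.45]); print(r.x,np.degrees(r.x[2]),f(r.x).round(1))
o=r.x[:2];yaw=r.x[2]; np.save('stand.npy',r.x)
a=cv2.imread('pics/top0.png')[110:220,110:225]; a=cv2.resize(a,None,fx=4,fy=4,interpolation=cv2.INTER_CUBIC); draw(a,C['top'],ssegs(o,yaw),k=4,off=(109.5,109.5))
b=cv2.imread('pics/w1.png')[0:110,120:370]; b=cv2.resize(b,None,fx=3,fy=3,interpolation=cv2.INTER_CUBIC); draw(b,W,ssegs(o,yaw),k=3,off=(119.5,-.5))
c=np.zeros((600,760,3),np.uint8)
aa=cv2.resize(a,None,fx=.6,fy=.6);c[:aa.shape[0],:aa.shape[1]]=aa;c[265:265+b.shape[0],:b.shape[1]]=b
sd=cv2.imread('pics/side0.png')[230:340,200:295];e=cv2.resize(sd,None,fx=2.4,fy=2.4,interpolation=cv2.INTER_CUBIC);draw(e,C['side'],ssegs(o,yaw),k=2.4,off=(199.5,229.5));c[:e.shape[0],300:300+e.shape[1]]=e[:, :]
cv2.imwrite('pics/o2.png',c)
E
```

```text
[0.62908809 0.32862175 0.46550091] 26.671237546623164 [ 0.6  0.1 -0.4  0.3 -0.2 -0.7  0.2  0.   0.4 -0.  -0.  -0.3 -0.4  0.6]
```

View pics/o2.png

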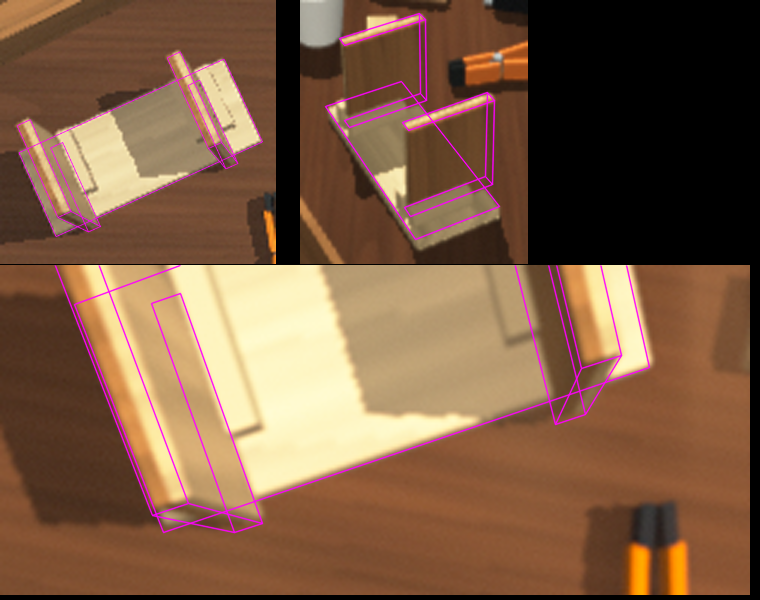

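Run:
```python
from h import *
import pickle
W,_=pickle.load(open('w1.pkl','rb'))
print(delta(read_state(),(.4723,.160,.003),14.1), plane(W,(348,239),.03))
```

```text
(array([ -3.6,  90.5, 357.4]), np.float64(-4.110506344029972), np.float64(9.99)) [[0.35762709 0.11909638 0.03      ]]
```

>>> send_rows:
  dp:
    - [-2,45,50]
    - [-4,90,110]
    - [-4,90,170]
    - [-4,90,230]
    - [-4,90,280]
    - [-4,90,310]
    - [-4,90,335]
    - [-4,90,350]
    - [-4,90,357]
    - [-4,90,357]
    - [-4,90,357]
    - [-4,90,357]
    - [-4,90,357]
    - [-4,90,357]
    - [-4,90,357]
    - [-4,90,357]
  roll: [-4,-4,-4,-4,-4,-4,-4,-4,-4,-4,-4,-4,-4,-4,-4,-4]
  grip: [1,1,1,1,1,1,1,1,1,1,-1,-1,-1,-1,-1,-1]
  grip_force: 50

```text
time: 5.58
eef_pos: [0.4762, 0.1612, 0.0083]
tool_rot: [-3.118, -0.38, -0.014]
ft_force: [-2.1, -0.4, 18.6]
width: 0.0228
grip_force: 48.2
```

Run:
```python
from h import *
s,d=snap('wrist','w2');print(s['eef_pos'],s['width'],s['grip_force'],s['ft_force'])
cv2.imwrite('pics/w2b.png',cv2.resize(d['image'][100:420,100:460,::-1],(675,600)))
```

```text
[0.4761771  0.16116252 0.00833108] 0.022788103306347472 48.17229509353638 [-2.11579417 -0.37171952 18.60852342]
```

View pics/w2b.png

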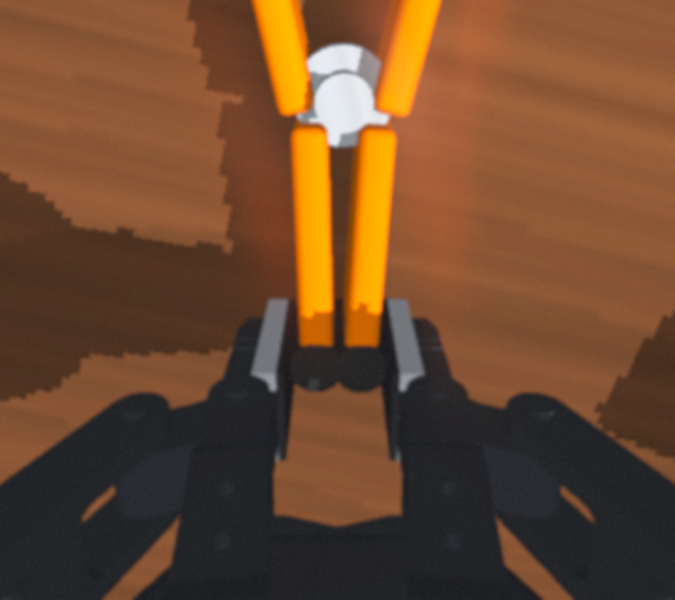

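```bash
cat > cl.py <<'E'
from h import *
import sys
u1,u2,y=eval(sys.argv[1]),eval(sys.argv[2]),float(sys.argv[3])
s=read_state(); d=cams.get_image('wrist'); C=cam('wrist',s,d); M=tool(s)
k=lambda u:(100+u[0]/1.875-.3,100+u[1]/1.875-.3)
t=lambda u:M.T@(plane(C,k(u),.03)[0]-s['eef_pos'])*1000
r,h=t(u1),t(u2); print('roll tool',r.round(1),'hinge',h.round(1),'d',np.linalg.norm(h-r))
st=np.load('stand.npy'); yaw=st[2]; e=pose2(st[:2],yaw,[[-.05,y,.076]])[0]
hx=(r[0]+63+h[0])/2; hy=h[1]; phi=np.degrees(yaw); c,sn=np.cos(yaw),np.sin(yaw)
off=np.array([hx+38,hy])/1000; q=e[:2]-off[0]*np.array([c,sn])-off[1]*np.array([sn,-c])
print('target tcp',q,'edge',e)
z=s['eef_pos'][2]+.061
qb=q-.07*np.array([c,sn])
print('pre',delta(s,[*qb,z],phi)); print('final',delta(s,[*q,z],phi)); print(s['eef_pos'],s['qpos'])
E
python3 cl.py "(340,370)" "(343,95)" -.08
```

```text
roll tool [  2.4   1.2 -21.6] hinge [ 67.    1.7 -21.1] d 64.61848040107851
target tcp [0.52642334 0.18944196] edge [0.62031789 0.23469048 0.076     ]
pre (array([-12.2,   0.1, -61.1]), np.float64(-12.782060927045222), np.float64(13.89))
final (array([ 56.1, -15.4, -60.5]), np.float64(-12.782060927045222), np.float64(13.89))
[0.47619997 0.16113571 0.00833184] [1.24142650e-01 2.17660509e-01 2.12793423e+00 1.73492013e-04
 7.87381486e-01 1.45240904e+00]
```

>>> send_rows:
  dp:
    - [0,0,-25]
    - [-8,0,-50]
    - [-8,0,-66]
    - [-8,0,-66]
    - [-8,0,-66]
  roll: [0,-4,-9,-12.8,-12.8]
  grip: [-1,-1,-1,-1,-1]

```text
time: 6.3
eef_pos: [0.4639, 0.1586, 0.0698]
tool_rot: [3.057, 0.724, 0.001]
ft_force: [-0.5, 1.3, -1.0]
width: 0.0228
grip_force: 49.5
```

Run:
```python
from h import *
s,d=snap('wrist','w3');C=cam('wrist',s,d);print(s['eef_pos'],s['width'],s['grip_force'],s['ft_force'])
st=np.load('stand.npy')
print(delta(s,(.5264,.1894,.0693),np.degrees(st[2])))
a=d['image'][...,::-1].copy(); draw(a,C,ssegs(st[:2],st[2]))
cv2.imwrite('pics/w3b.png',cv2.resize(a[0:320,100:460],(675,600)))
```

```text
[0.46391026 0.15857666 0.06980917] 0.022838312119772636 49.454344511032104 [-0.54850946  1.30026872 -0.95163412]
(array([69.7,  0.5,  0.6]), np.float64(-0.016986189834824472), np.float64(26.65))
```

View pics/w3b.png

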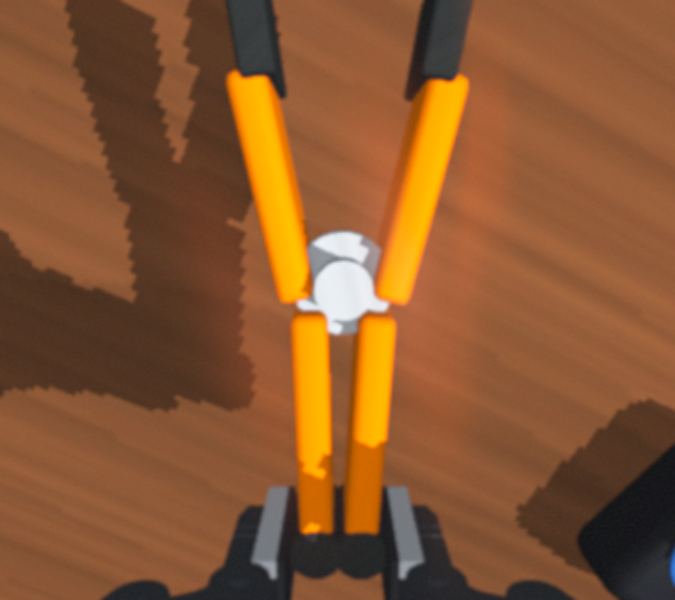

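>>> send_rows:
  dp:
    - [15,0,0]
    - [30,0,0]
    - [45,0,0]
    - [60,0,0]
    - [70,0,0]
    - [70,0,0]
    - [70,0,0]
    - [70,0,0]
    - [70,0,0]
    - [70,0,0]
    - [70,0,0]
  roll: [0,0,0,0,0,0,0,0,0,0,0]
  grip: [-1,-1,-1,-1,-1,-1,-1,0,1,1,1]

```text
time: 7.72
eef_pos: [0.5266, 0.19, 0.0696]
tool_rot: [-3.057, -0.725, -0.001]
ft_force: [-0.1, -0.5, -0.8]
width: 0.0857
grip_force: 0.0
```

>>> send_rows:
  dp:
    - [-15,0,0]
    - [-35,0,0]
    - [-60,0,-15]
    - [-80,0,-50]
    - [-80,0,-90]
    - [-80,0,-90]
  roll: [0,0,0,0,0,0]
  grip: [1,1,1,1,1,1]

```text
time: 8.48
eef_pos: [0.4565, 0.1541, 0.163]
tool_rot: [3.056, 0.725, 0.012]
ft_force: [-0.8, 1.0, 0.2]
width: 0.0858
grip_force: 0.0
```

Run:
```python
from h import *
s,d=snap('wrist','w4');C=cam('wrist',s,d);print(s['eef_pos'],s['ft_force'])
st=np.load('stand.npy')
a=d['image'][...,::-1].copy(); draw(a,C,ssegs(st[:2],st[2]))
_,t=snap('side','side1')
b=cv2.resize(t['image'][230:330,190:310,::-1],(360,300))
a=cv2.resize(a[0:300,100:460],(720,600));a[300:,360:]=b
cv2.imwrite('pics/w4b.png',a)
```

```text
[0.45650543 0.15406417 0.16302797] [-0.84251946  1.02442447  0.20820987]
```

View pics/w4b.png

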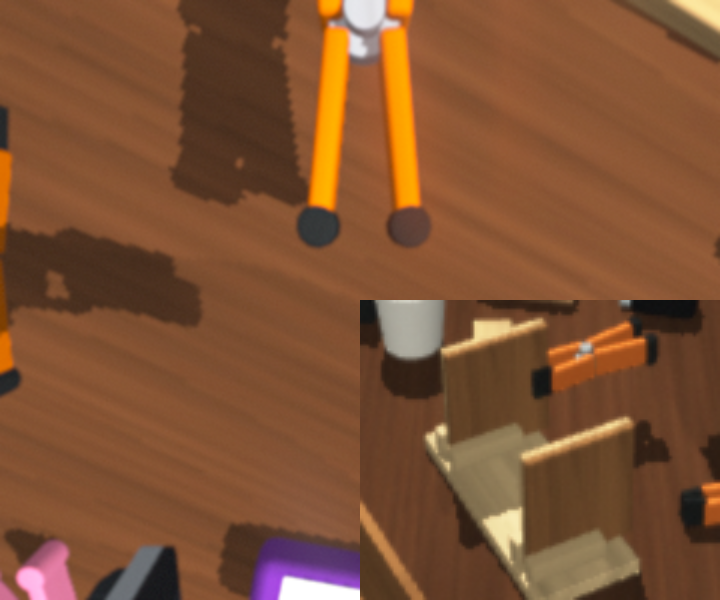

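Run:
```python
from h import *
print(delta(read_state(),(.3842,.3325,.163),8.9))
```

```text
(array([  17.6, -191.1,   -3.8]), np.float64(17.791028750650753), np.float64(26.69))
```

>>> send_rows:
  dp:
    - [4,-45,0]
    - [9,-90,0]
    - [14,-140,0]
    - [18,-191,0]
    - [18,-191,0]
    - [18,-191,0]
  roll: [0,5,10,18,18,18]
  grip: [1,1,1,1,1,1]

```text
time: 9.32
eef_pos: [0.3843, 0.3321, 0.1576]
tool_rot: [3.131, 0.24, -0.004]
ft_force: [0.1, 0.4, 0.3]
width: 0.0854
grip_force: 0.0
```

Run:
```python
from h import *
s,d=snap('wrist','w5');C=cam('wrist',s,d);print(s['eef_pos'])
im=d['image'].astype(int); hsv=cv2.cvtColor(d['image'],cv2.COLOR_RGB2HSV)
a=d['image'][...,::-1].copy()
m=((hsv[...,0]>8)&(hsv[...,0]<22)&(hsv[...,1]>230)&(hsv[...,2]>200)).astype(np.uint8)
n,l,stt,ce=cv2.connectedComponentsWithStats(m)
for i in range(1,n):
    if stt[i,4]>150: print(stt[i],ce[i].round(1),plane(C,ce[i],.03)[0].round(4))
cv2.imwrite('pics/w5b.png',cv2.resize(a[0:360,100:460],(600,600)))
```

```text
[0.38431524 0.33212565 0.1576104 ]
[527   0  14  37 448] [533.3  17.2] [0.5571 0.1661 0.03  ]
[281  82  11  57 482] [286.1 109.9] [0.4638 0.3385 0.03  ]
[258  84  11  56 496] [262.9 110.8] [0.4603 0.357  0.03  ]
[283 142  21  59 502] [292.5 171.1] [0.4148 0.3249 0.03  ]
[252 144  17  58 509] [260.6 172.6] [0.4093 0.3522 0.03  ]
```

View pics/w5b.png

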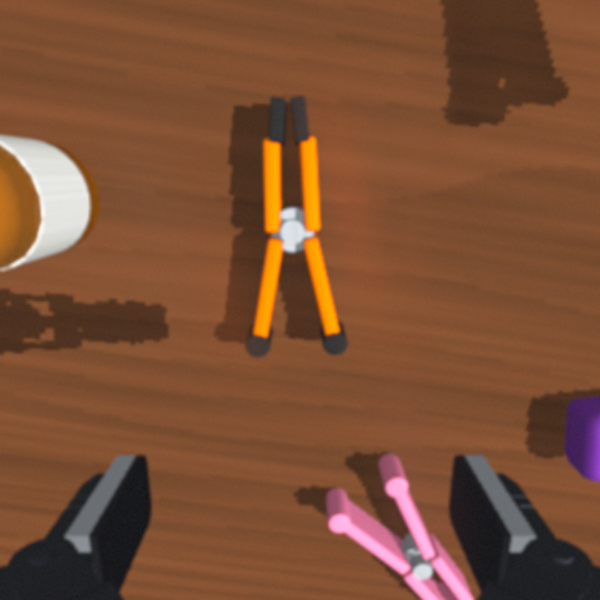

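Run:
```python
from h import *
s=read_state(); d=cams.get_image('wrist'); C=cam('wrist',s,d)
k=lambda u:(100+u[0]/1.6667-.3,u[1]/1.6667-.3)
P=[plane(C,k(u),.03)[0] for u in [(259,345),(335,342),(277,100),(300,99),(292,231)]]
m=(P[0]+P[1])/2;t=(P[2]+P[3])/2;y=np.degrees(np.arctan2(*(t-m)[1::-1]))
print(m,np.linalg.norm(P[0]-P[1]),y,np.linalg.norm(t-m),P[4]); print(delta(s,[m[0],m[1],.009],y))
```

```text
[0.38214029 0.3325051  0.03      ] 0.04108106027269117 10.460327470643733 0.11960358592785568 [0.44055961 0.34383382 0.03      ]
(array([ -2.2,  -1.3, 149. ]), np.float64(-1.7602996708958187), np.float64(8.7))
```

>>> send_rows:
  dp:
    - [-3,-1,50]
    - [-3,-1,95]
    - [-3,-1,125]
    - [-3,-1,140]
    - [-3,-1,148]
    - [-3,-1,148]
    - [-3,-1,148]
    - [-3,-1,148]
    - [-3,-1,148]
    - [-3,-1,148]
    - [-3,-1,148]
    - [-3,-1,148]
  roll: [-2,-2,-2,-2,-2,-2,-2,-2,-2,-2,-2,-2]
  grip: [1,1,1,1,1,1,-1,-1,-1,-1,-1,-1]
  grip_force: 50

```text
time: 10.92
eef_pos: [0.386, 0.3358, 0.0167]
tool_rot: [-3.124, -0.293, -0.013]
ft_force: [-2.4, -0.8, 18.8]
width: 0.0223
grip_force: 48.1
```

Run:
```python
from h import *
s,d=snap('wrist','w6');C=cam('wrist',s,d);print(s['eef_pos'],s['width'],s['grip_force'],s['ft_force'])
cv2.imwrite('pics/w6b.png',cv2.resize(d['image'][100:420,100:460,::-1],(675,600)))
```

```text
[0.38600674 0.33583902 0.01668462] 0.022269069043308946 48.10275435447693 [-2.40148466 -0.82732691 18.79029624]
```

View pics/w6b.png

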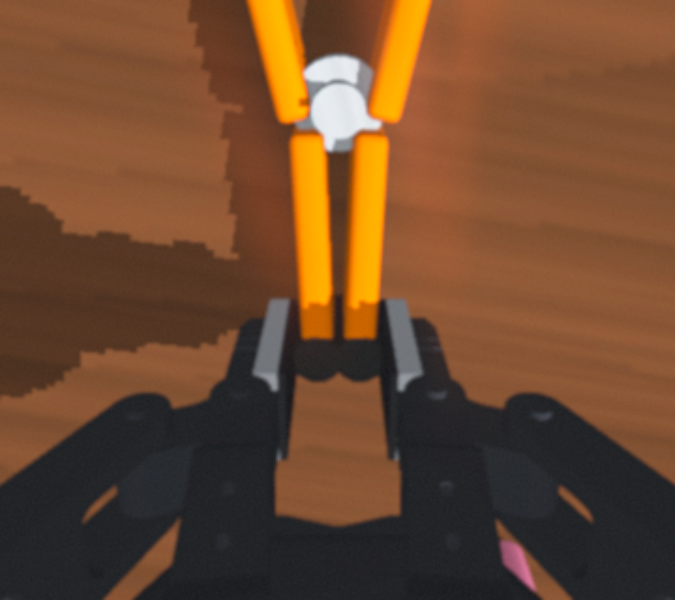

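```bash
python3 cl.py "(338,362)" "(338,108)" .08
```

```text
roll tool [ -0.8   0.6 -13.3] hinge [ 63.1   0.6 -12.8] d 63.91329029870717
target tcp [0.45825312 0.33304963] edge [0.54849861 0.37766598 0.076     ]
pre (array([  3.7,  35.2, -61.1]), np.float64(-15.94744055619904), np.float64(10.72))
final (array([ 71. ,  16. , -60.5]), np.float64(-15.94744055619904), np.float64(10.72))
[0.38601839 0.33582795 0.01669207] [5.17435036e-01 2.18525450e-01 2.10591158e+00 1.10850586e-04
 8.08357925e-01 1.90097744e+00]
```

>>> send_rows:
  dp:
    - [0,0,-20]
    - [0,0,-40]
    - [0,0,-60]
    - [0,0,-69]
    - [0,0,-69]
  roll: [0,0,0,0,0]
  grip: [-1,-1,-1,-1,-1]

```text
time: 11.65
eef_pos: [0.3825, 0.3336, 0.081]
tool_rot: [-3.127, -0.293, -0.002]
ft_force: [0.0, 0.3, -0.4]
width: 0.0216
grip_force: 49.2
```

Run:
```python
from h import *
s=read_state();yaw=np.load('stand.npy')[2];q=np.array([.45825,.33305])
print(delta(s,[*(q-.07*np.array([np.cos(yaw),np.sin(yaw)])),.0777],np.degrees(yaw)),delta(s,[*q,.0777],np.degrees(yaw)))
```

```text
(array([ 7.1, 33.9,  3.3]), np.float64(-15.971569138520294), np.float64(10.7)) (array([74.4, 14.6,  3.4]), np.float64(-15.971569138520294), np.float64(10.7))
```

>>> send_rows:
  dp:
    - [4,17,0]
    - [7,34,3.5]
    - [7,34,3.5]
    - [7,34,3.5]
    - [21,30,3.5]
    - [35,26,3.5]
    - [48,22,3.5]
    - [62,18,3.5]
    - [74,14.5,3.5]
    - [74,14.5,3.5]
    - [74,14.5,3.5]
    - [74,14.5,3.5]
    - [74,14.5,3.5]
    - [74,14.5,3.5]
  roll: [-8,-16,-16,-16,-16,-16,-16,-16,-16,-16,-16,-16,-16,-16]
  grip: [-1,-1,-1,-1,-1,-1,-1,-1,-1,-1,0,1,1,1]

```text
time: 13.4
eef_pos: [0.4576, 0.3328, 0.0771]
tool_rot: [-3.057, -0.725, -0.001]
ft_force: [-0.7, -0.2, 0.7]
width: 0.085
grip_force: 0.0
```

>>> send_rows:
  dp:
    - [-15,0,0]
    - [-35,0,0]
    - [-60,0,-15]
    - [-80,0,-60]
    - [-60,60,-120]
    - [-40,120,-180]
    - [-20,180,-240]
    - [0,240,-240]
    - [0,240,-240]
  roll: [0,0,0,0,0,0,0,0,0]
  grip: [1,1,1,1,1,1,1,1,1]

```text
time: 14.52
eef_pos: [0.5637, 0.1188, 0.317]
tool_rot: [-3.056, -0.726, -0.001]
ft_force: [-0.1, 0.0, 0.3]
width: 0.0855
grip_force: 0.0
```

Run:
```python
from h import *
import pickle
s,d=snap('wrist','w7');C=cam('wrist',s,d);pickle.dump((C,s),open('w7.pkl','wb'));print(s['eef_pos'],s['qpos'][5])
_,t=snap('side','side2');_,u=snap('top','top2')
c=np.zeros((600,800,3),np.uint8)
c[:300,:400]=cv2.resize(d['image'][...,::-1],(400,300))
c[:300,400:]=cv2.resize(t['image'][210:330,180:340,::-1],(400,300))
c[300:,:500]=cv2.resize(u['image'][120:270,110:360,::-1],(500,300))
cv2.imwrite('pics/c7.png',c)
```

```text
[0.56372306 0.11882533 0.31695274] 1.1361383165512093
```

View pics/c7.png

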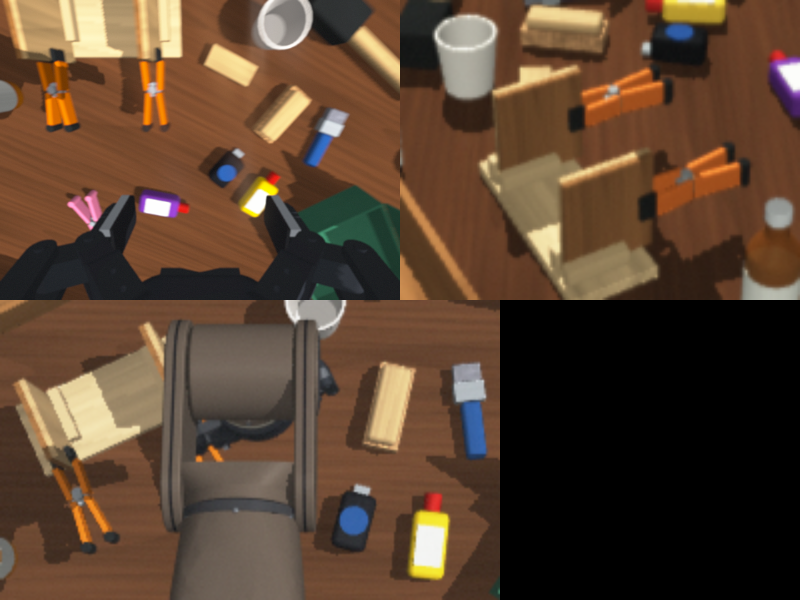

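Run:
```python
from h import *
import pickle
from scipy.optimize import least_squares
C=pickle.load(open('C.pkl','rb'))
g=lambda x,y:(79.7+x*.6,59.7+y*.6)
px=np.array([g(462,343),g(630,450),g(541,226),g(703,330),g(598,181),g(786,303)])
def model(p):
    a=p[3];L=lambda y:[.105+.21*np.cos(np.pi-a)*1,y,.08+.21*np.sin(a)]
    return pose2(p[:2],p[2],[[-.105,.14,.08],[-.105,-.14,.08],[.105,.14,.08],[.105,-.14,.08],L(.14),L(-.14)])
f=lambda p:(proj(C['top'],model(p))-px).ravel()
r=least_squares(f,[.42,-.33,-.54,1.7]);print(r.x,np.degrees(r.x[2]),f(r.x).round(1)); np.save('box.npy',r.x)
print(model(r.x).round(3))
h=lambda x,y:(160+x*260/538,80+y*290/600)
print((proj(C['side'],model(r.x))-np.array([h(318,222),h(379,155),h(214,190),h(282,125),h(196,70),h(271,28)])).round(1))
print(delta(read_state(),(.50,-.04,.30),-5))
```

```text
[ 0.42092201 -0.32191772 -0.56460575  1.72988174] -32.3495263208367 [ 1.   0.3 -0.6  2.2  0.3 -1.5  1.3  0.2 -2.8 -1.7  1.   0.5]
[[ 0.407 -0.147  0.08 ]
 [ 0.257 -0.384  0.08 ]
 [ 0.585 -0.26   0.08 ]
 [ 0.435 -0.496  0.08 ]
 [ 0.613 -0.278  0.287]
 [ 0.463 -0.514  0.287]]
[[-2.2 -3.6]
 [-0.  -1.7]
 [-3.3 -3.1]
 [-0.5  0.6]
 [-2.9 -0.4]
 [-0.7 -3.2]]
(array([-128.5,  112.7,   16.9]), np.float64(31.479021067085597), np.float64(26.48))
```

>>> send_rows:
  dp:
    - [-40,40,0]
    - [-80,80,5]
    - [-128,113,10]
    - [-128,113,17]
    - [-128,113,17]
  roll: [10,20,30,31.5,31.5]
  grip: [1,1,1,1,1]

```text
time: 15.3
eef_pos: [0.4989, -0.0372, 0.2973]
tool_rot: [-3.138, 0.13, 0.004]
ft_force: [0.0, 0.7, 0.2]
width: 0.0849
grip_force: 0.0
```

```bash
cat >> h.py <<'E'
DIM={'glue':(.109,.045,.034),'sander':(.110,.046,.040),'tape':(.084,.044,.038),'brush':(.124,.040,.022)}
def rectpose(C,px,z):
    P=plane(C,px,z)[:,:2].astype(np.float32); (c,wh,a)=cv2.minAreaRect(P*1000)
    if wh[0]<wh[1]: a+=90; wh=wh[::-1]
    return np.array(c)/1000,np.array(wh),(a+90)%180-90
def find(cam_,C,k):
    out=[]
    for r in cams.silhouettes(cam_,k):
        if r['confidence']<.3: continue
        v,u=np.nonzero(r['pixels']); uv=np.c_[u,v].astype(float)
        c,wh,a=rectpose(C,uv,DIM[k][2]); out.append((round(r['confidence'],2),uv.mean(0).round(0),c.round(4),wh.round(0),round(a,1)))
    return out
E
python3 - <<'E'
from h import *
import pickle
s,d=snap('wrist','w8');C=cam('wrist',s,d);pickle.dump((C,s),open('w8.pkl','wb'));print(s['eef_pos'])
_,t=snap('top','top3');T=cam('top',None,t)
for k in DIM:
    for n,X in (('wrist',C),('top',T)):
        for o in find(n,X,k): print(k,n,*o)
cv2.imwrite('pics/c8.png',cv2.resize(d['image'][...,::-1],(800,600)))
E
```

```text
[ 0.49886041 -0.03718483  0.29730632]
glue wrist 0.8 [305. 186.] [ 0.4815 -0.0702] [109.  46.] -5.8
glue top 0.68 [325. 239.] [ 0.4732 -0.0686] [49. 45.] -5.5
glue top 0.61 [250. 285.] [0.3553 0.1072] [105.  42.] -76.2
sander wrist 0.76 [253.  50.] [ 0.64   -0.0177] [107.  46.] -11.1
sander top 0.58 [304. 165.] [ 0.6376 -0.0141] [110.  44.] -12.1
tape wrist 0.82 [235. 175.] [0.5026 0.0212] [87. 46.] -14.3
tape top 0.75 [282. 230.] [0.4875 0.0269] [65. 43.] -14.6
brush wrist 0.77 [339.  45.] [ 0.636  -0.1208] [116.  42.] 7.3
brush wrist 0.46 [ 54. 118.] [0.5886 0.2433] [160.  33.] 30.0
brush top 0.92 [344. 166.] [ 0.6573 -0.1176] [81. 41.] 0.8
```

View pics/c8.png

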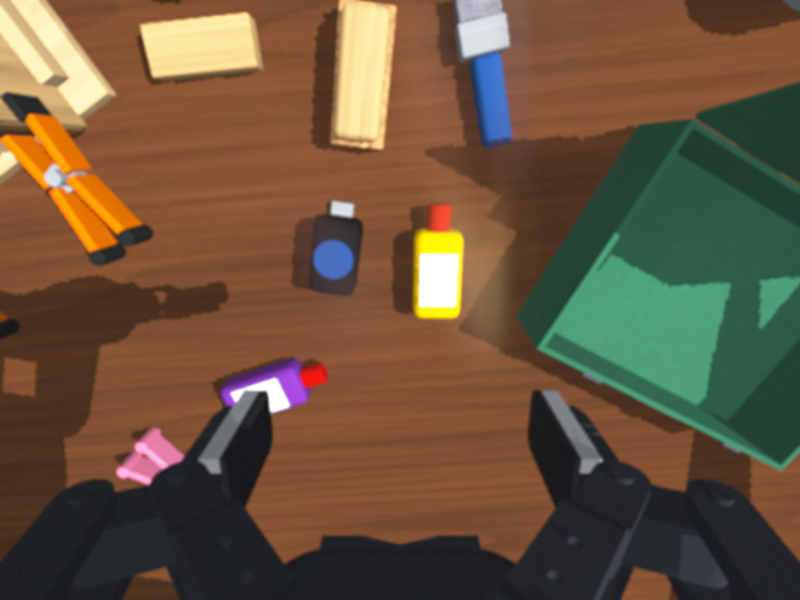

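Run:
```python
from h import *
import pickle
C,s=pickle.load(open('w8.pkl','rb'))
k=lambda x,y:(x/1.4286-.15,y/1.4286-.15)
for nm,u,z in [('FL',(540,347),.08),('FR',(781,469),.08),('BL',(692,122),.08),('FLb',(519,318),0),('BLb',(638,127),0)]: print(nm,plane(C,k(*u),z)[0].round(4))
print(delta(read_state(),(.4815,-.0702,.02),-5.8))
b=np.load('box.npy')
for n,p in {'glue':(.045,-.068),'sander':(.045,.068),'brush':(-.045,-.068),'tape':(-.045,.075)}.items(): print(n,pose2(b[:2],b[2],[[*p,0]]).round(4))
```

```text
FL [ 0.4098 -0.1523  0.08  ]
FR [ 0.2617 -0.3856  0.08  ]
BL [ 0.5837 -0.2615  0.08  ]
FLb [ 0.4064 -0.1539  0.    ]
BLb [ 0.5838 -0.2614  0.    ]
(array([-16. ,  33.5, 278.9]), np.float64(1.0312155231221993), np.float64(-4.77))
glue [[ 0.4226 -0.4034  0.    ]]
sander [[ 0.4953 -0.2886  0.    ]]
brush [[ 0.3465 -0.3553  0.    ]]
tape [[ 0.423  -0.2345  0.    ]]
```

>>> send_rows:
  dp:
    - [-8,17,60]
    - [-16,33,120]
    - [-16,33,180]
    - [-16,33,235]
    - [-16,33,265]
    - [-16,33,280]
    - [-16,33,287]
    - [-16,33,287]
    - [-16,33,287]
    - [-16,33,287]
    - [-16,33,287]
    - [-16,33,287]
    - [-16,33,240]
    - [-16,33,190]
    - [-16,33,150]
    - [-16,33,150]
  roll: [1,1,1,1,1,1,1,1,1,1,1,1,1,1,1,1]
  grip: [1,1,1,1,1,1,1,1,-1,-1,-1,-1,-1,-1,-1,-1]
  grip_force: 45

```text
time: 17.8
eef_pos: [0.4835, -0.0707, 0.1523]
tool_rot: [3.135, -0.159, 0.012]
ft_force: [0.2, 0.1, -1.2]
width: 0.0442
grip_force: 46.8
```

Run:
```python
from h import *
np.save('box.npy',[.4225,-.3245,np.radians(-32.2),1.73])
s=read_state();print(s['width'],s['eef_pos'],s['grip_force']);print(delta(s,(.424,-.406,.14),57.8),delta(s,(.424,-.406,.021),57.8))
```

```text
0.044238525681195046 [ 0.48348108 -0.07066788  0.15227906] 46.84329628944397
(array([-25.4, 339.6,  12.7]), np.float64(-63.60459997502636), np.float64(-5.8)) (array([-26.2, 339.4, 131.7]), np.float64(-63.60459997502636), np.float64(-5.8))
```

>>> send_rows:
  dp:
    - [-4,50,0]
    - [-8,100,0]
    - [-13,150,0]
    - [-16,200,0]
    - [-20,250,0]
    - [-24,300,0]
    - [-26,339,5]
    - [-26,339,50]
    - [-26,339,90]
    - [-26,339,115]
    - [-26,339,130]
    - [-26,339,130]
    - [-26,339,130]
    - [-26,339,130]
    - [-26,339,90]
    - [-26,339,40]
    - [-26,339,-10]
    - [-26,339,-10]
  roll: [-9,-18,-27,-36,-45,-54,-63.5,-63.5,-63.5,-63.5,-63.5,-63.5,-63.5,-63.5,-63.5,-63.5,-63.5,-63.5]
  grip: [-1,-1,-1,-1,-1,-1,-1,-1,-1,-1,-1,-1,0.4,0.4,0.4,0.4,0.4,0.4]

```text
time: 20.05
eef_pos: [0.423, -0.4067, 0.1634]
tool_rot: [2.743, 1.511, 0.002]
ft_force: [-0.3, 0.0, 0.7]
width: 0.0595
grip_force: 0.0
```

Run:
```python
from h import *
s,d=snap('wrist','w9');C=cam('wrist',s,d)
print(s['width'],s['eef_pos'],s['ft_force'])
b=np.load('box.npy');c,sn=np.cos(b[2]),np.sin(b[2])
hsv=cv2.cvtColor(d['image'],cv2.COLOR_RGB2HSV);m=(hsv[...,0]>22)&(hsv[...,0]<35)&(hsv[...,1]>180)&(hsv[...,2]>120)
v,u=np.nonzero(m); print(len(u)); P=plane(C,np.c_[u,v],.039)[:,:2]-b[:2]; print('box frame', (P@np.array([[c,-sn],[sn,c]])).mean(0) if len(u) else None)
for z in ('tape','sander','brush'):
    for o in find('wrist',C,z): print(z,*o)
print(delta(s,(.5026,.0212,.15),-14.3))
```

```text
0.05945544143936637 [ 0.42295022 -0.40672687  0.16341786] [-0.27737389  0.01459464  0.71196494]
1876
box frame [ 0.04260514 -0.07166542]
sander 0.73 [325. 153.] [ 0.456  -0.4917] [504. 418.] -32.2
(array([ 404.3, -161.4,   10.6]), np.float64(72.00540364230416), np.float64(57.71))
```

>>> send_rows:
  dp:
    - [50,-20,-10]
    - [100,-40,-40]
    - [150,-60,-40]
    - [200,-80,-40]
    - [250,-100,-40]
    - [300,-120,-40]
    - [350,-140,-40]
    - [404,-161,-40]
    - [404,-161,-40]
    - [404,-161,-40]
  roll: [0,10,20,30,40,50,60,70,72,72]
  grip: [1,1,1,1,1,1,1,1,1,1]

```text
time: 21.5
eef_pos: [0.5, 0.0239, 0.1965]
tool_rot: [3.118, -0.387, -0.006]
ft_force: [-0.1, 0.2, -0.6]
width: 0.0855
grip_force: 0.0
```

```bash
cat > look.py <<'E'
from h import *
import sys
k=sys.argv[1]; s=read_state();d=cams.get_image('wrist');C=cam('wrist',s,d); print(s['eef_pos'])
cv2.imwrite(f'pics/look_{k}.png',d['image'][...,::-1])
for o in find('wrist',C,k):
    print(*o)
    z=float(sys.argv[2]); print(delta(s,(*o[2],z),o[4]))
E
python3 look.py tape .014
```

```text
[0.5000426  0.02388077 0.19648934]
0.78 [280. 192.] [0.5033 0.0228] [85. 44.] -12.9
(array([  4.1,   0.2, 182.5]), np.float64(-1.2544547674982596), np.float64(-14.15))
```

>>> send_rows:
  dp:
    - [4,0,60]
    - [4,0,120]
    - [4,0,155]
    - [4,0,175]
    - [4,0,183]
    - [4,0,183]
    - [4,0,183]
    - [4,0,183]
    - [4,0,183]
    - [4,0,183]
    - [4,0,140]
    - [4,0,90]
    - [4,0,50]
    - [4,0,50]
  roll: [-1,-1,-1,-1,-1,-1,-1,-1,-1,-1,-1,-1,-1,-1]
  grip: [1,1,1,1,1,1,-1,-1,-1,-1,-1,-1,-1,-1]
  grip_force: 50

```text
time: 23.35
eef_pos: [0.5071, 0.0218, 0.1521]
tool_rot: [3.12, -0.364, 0.012]
ft_force: [0.3, 0.6, -2.0]
width: 0.043
grip_force: 52.6
```

Run:
```python
from h import *
s=read_state();print(s['width'],s['eef_pos'],s['grip_force']);print(delta(s,(.4245,-.237,.023),57.8))
```

```text
0.04298991540995369 [0.50705042 0.02175111 0.15210685] 52.63497054576874
(array([-21.8, 270.9, 128.8]), np.float64(-71.09706119399266), np.float64(-13.3))
```

>>> send_rows:
  dp:
    - [-4,40,0]
    - [-8,80,0]
    - [-11,120,0]
    - [-14,160,0]
    - [-17,200,0]
    - [-20,240,0]
    - [-22,271,0]
    - [-22,271,50]
    - [-22,271,90]
    - [-22,271,115]
    - [-22,271,128]
    - [-22,271,128]
    - [-22,271,128]
    - [-22,271,128]
    - [-22,271,90]
    - [-22,271,40]
    - [-22,271,-10]
    - [-22,271,-40]
  roll: [-10,-20,-30,-40,-50,-60,-71,-71,-71,-71,-71,-71,-71,-71,-71,-71,-71,-71]
  grip: [-1,-1,-1,-1,-1,-1,-1,-1,-1,-1,-1,-1,0.4,0.4,0.4,0.4,0.4,0.4]

```text
time: 25.6
eef_pos: [0.4211, -0.2366, 0.1896]
tool_rot: [2.751, 1.515, 0.0]
ft_force: [0.1, -0.6, 0.0]
width: 0.0598
grip_force: 0.0
```

Run:
```python
from h import *
s,d=snap('wrist','w10');C=cam('wrist',s,d)
print(s['width'],s['eef_pos'],s['ft_force'])
b=np.load('box.npy');c,sn=np.cos(b[2]),np.sin(b[2])
for o in find('wrist',C,'tape')+find('wrist',C,'glue'): print(*o, 'box',(o[2]-b[:2])@np.array([[c,-sn],[sn,c]]))
_,t=snap('top','top4');T=cam('top',None,t)
for k in ('sander','brush'):
  for o in find('top',T,k): print(k,*o)
print(delta(s,(.61,-.0177,.20),-11.1))
```

```text
0.059813313099280126 [ 0.42109549 -0.23663655  0.18955898] [ 0.1082702  -0.58127313  0.0195753 ]
0.64 [283. 201.] [ 0.422  -0.2425] [87. 46.] 57.7 box [-0.04411895  0.0691214 ]
0.97 [343. 330.] [ 0.4104 -0.3957] [120.  31.] 53.5 box [ 0.02770185 -0.06669676]
sander 0.88 [304. 173.] [ 0.6364 -0.0134] [112.  49.] -11.0
brush 0.63 [345. 173.] [ 0.6377 -0.1174] [125.  44.] 2.4
brush 0.36 [166. 170.] [0.6469 0.3373] [238. 132.] -63.5
(array([286. ,  42.6, -10.4]), np.float64(68.79206299181617), np.float64(57.69))
```

>>> send_rows:
  dp:
    - [40,6,-15]
    - [80,12,-15]
    - [120,18,-15]
    - [160,24,-15]
    - [200,30,-15]
    - [245,36,-15]
    - [286,43,-15]
    - [286,43,-15]
    - [286,43,-15]
  roll: [5,15,25,35,45,55,65,69,69]
  grip: [1,1,1,1,1,1,1,1,1]

```text
time: 27.02
eef_pos: [0.6094, -0.0173, 0.2008]
tool_rot: [-3.126, 0.307, 0.007]
ft_force: [-0.5, -0.6, -0.4]
width: 0.0855
grip_force: 0.0
```

```bash
python3 look.py sander .018
```

```text
[ 0.60936686 -0.01734753  0.20084348]
0.91 [273. 154.] [ 0.6444 -0.0173] [104.  43.] -11.3
(array([ 35.2,  -6.9, 182.7]), np.float64(0.08818412758247973), np.float64(-11.21))
0.74 [120.  44.] [0.763  0.0903] [103.  71.] 78.8
(array([ 130.6, -135.5,  182.2]), np.float64(-90.01181587241751), np.float64(-11.21))
0.64 [ 29. 179.] [0.654  0.2197] [142.  73.] -27.3
(array([  -1.4, -241.2,  182.8]), np.float64(16.08818412758248), np.float64(-11.21))
```

>>> send_rows:
  dp:
    - [33,-6,60]
    - [33,-6,120]
    - [33,-6,160]
    - [33,-6,182]
    - [33,-6,190]
    - [33,-6,190]
    - [33,-6,190]
    - [33,-6,190]
    - [33,-6,190]
    - [33,-6,190]
    - [33,-6,140]
    - [33,-6,90]
    - [33,-6,50]
    - [33,-6,50]
    - [33,-6,50]
  roll: [0,0,0,0,0,0,0,0,0,0,0,0,0,0,0]
  grip: [1,1,1,1,1,1,-1,-1,-1,-1,-1,-1,-1,-1,-1]
  grip_force: 50

```text
time: 29.0
eef_pos: [0.6427, -0.0184, 0.152]
tool_rot: [-3.126, 0.31, 0.004]
ft_force: [-0.1, 0.5, -2.3]
width: 0.0442
grip_force: 51.7
```

Run:
```python
from h import *
s=read_state();print(s['width'],s['eef_pos'],s['grip_force']);print(delta(s,(.497,-.291,.021),57.8))
```

```text
0.04419271646368277 [ 0.64272917 -0.01839476  0.15203346] 51.662081480026245
(array([-89.1, 295.9, 131.3]), np.float64(-69.10859306604704), np.float64(-11.31))
```

>>> send_rows:
  dp:
    - [-40,30,0]
    - [-80,65,0]
    - [-118,100,0]
    - [-118,138,0]
    - [-113,178,0]
    - [-105,220,0]
    - [-96,260,0]
    - [-89,296,0]
    - [-89,296,0]
    - [-89,296,50]
    - [-89,296,90]
    - [-89,296,118]
    - [-89,296,130]
    - [-89,296,130]
    - [-89,296,130]
    - [-89,296,130]
    - [-89,296,90]
    - [-89,296,40]
    - [-89,296,-10]
    - [-89,296,-40]
  roll: [-10,-20,-30,-40,-50,-60,-69,-69,-69,-69,-69,-69,-69,-69,-69,-69,-69,-69,-69,-69]
  grip: [-1,-1,-1,-1,-1,-1,-1,-1,-1,-1,-1,-1,-1,-1,0.4,0.4,0.4,0.4,0.4,0.4]

```text
time: 31.5
eef_pos: [0.4994, -0.2911, 0.1969]
tool_rot: [2.748, 1.515, 0.002]
ft_force: [0.2, 0.6, -0.2]
width: 0.0595
grip_force: 0.0
```

Run:
```python
from h import *
s,d=snap('wrist','w11');C=cam('wrist',s,d)
print(s['width'],s['eef_pos'],s['ft_force'])
b=np.load('box.npy');c,sn=np.cos(b[2]),np.sin(b[2])
for k in ('sander','tape'):
  for o in find('wrist',C,k): print(k,*o, 'box',(o[2]-b[:2])@np.array([[c,-sn],[sn,c]]))
_,t=snap('top','top5');T=cam('top',None,t)
for o in find('top',T,'brush'): print(*o)
print(delta(s,(.50,-.13,.19),7),delta(s,(.60,-.121,.19),7))
```

```text
0.05947119559953704 [ 0.49937499 -0.29108832  0.19686469] [ 0.23821711  0.60719065 -0.18425061]
sander 0.71 [272. 189.] [ 0.495  -0.2876] [109.  45.] 57.9 box [0.04168587 0.06985806]
tape 0.76 [190. 196.] [ 0.4244 -0.2452] [88. 50.] 56.1 box [-0.04064932  0.06811558]
tape 0.54 [459. 244.] [ 0.6197 -0.5056] [374. 297.] 57.8 box [ 0.26337319 -0.04816238]
0.73 [345. 173.] [ 0.638  -0.1178] [124.  41.] 0.8
(array([136.5, -85.5,   6.5]), np.float64(50.73397114068777), np.float64(57.73)) (array([197.5,  -5.7,   6.8]), np.float64(50.73397114068777), np.float64(57.73))
```

Sander is in. On to the brush.

>>> send_rows:
  dp:
    - [45,-30,0]
    - [90,-60,0]
    - [136,-85,0]
    - [155,-60,0]
    - [178,-30,0]
    - [197,-6,0]
    - [197,-6,0]
    - [197,-6,0]
  roll: [0,10,20,30,40,50,51,51]
  grip: [1,1,1,1,1,1,1,1]

```text
time: 32.75
eef_pos: [0.5973, -0.1213, 0.1917]
tool_rot: [-3.135, -0.186, 0.006]
ft_force: [-0.6, 0.4, 0.2]
width: 0.0855
grip_force: 0.0
```

```bash
python3 look.py brush .010
python3 - <<'E'
from h import *
s=read_state();d=cams.get_image('wrist');C=cam('wrist',s,d)
hsv=cv2.cvtColor(d['image'],cv2.COLOR_RGB2HSV);m=((hsv[...,0]>95)&(hsv[...,0]<130)&(hsv[...,1]>150)&(hsv[...,2]>60)).astype(np.uint8)
n,l,st,ce=cv2.connectedComponentsWithStats(m)
for i in range(1,n):
    if st[i,4]>300:
        v,u=np.nonzero(l==i); print(st[i],*rectpose(C,np.c_[u,v],.02))
E
```

```text
[ 0.59727499 -0.12127234  0.19168833]
0.79 [286. 137.] [ 0.6405 -0.1218] [120.  39.] 6.8
(array([ 43.5,   6. , 181.5]), np.float64(0.00045688336098237414), np.float64(6.8))
[549   0  11  39 310] [ 0.77808173 -0.34203915] [31.13666916  8.53880692] 22.582759857177734
[ 274  138   24   69 1591] [ 0.61598883 -0.12560873] [70.09410858 23.16664314] 7.721161365509033
[356 345  33  27 654] [ 0.39667041 -0.26099203] [40.19659424 37.70951462] -16.158554077148438
```

>>> send_rows:
  dp:
    - [36,6,60]
    - [36,6,120]
    - [36,6,160]
    - [36,6,178]
    - [36,6,185]
    - [36,6,185]
    - [36,6,185]
    - [36,6,185]
    - [36,6,185]
    - [36,6,185]
    - [36,6,185]
    - [36,6,140]
    - [36,6,90]
    - [36,6,50]
    - [36,6,50]
    - [36,6,50]
  roll: [0,0,0,0,0,0,0,0,0,0,0,0,0,0,0,0]
  grip: [1,1,1,1,1,1,-1,-1,-1,-1,-1,-1,-1,-1,-1,-1]
  grip_force: 50

```text
time: 34.9
eef_pos: [0.6341, -0.1231, 0.1419]
tool_rot: [-3.135, -0.183, 0.004]
ft_force: [-0.6, 0.3, -0.8]
width: 0.0246
grip_force: 49.8
```

Run:
```python
from h import *
s=read_state();print(s['width'],s['eef_pos'],s['grip_force'],s['ft_force']);print(delta(s,(.50,-.15,.14),57.8));
b=np.load('box.npy'); p=pose2(b[:2],b[2],[[-.045,-.074,.02]])[0]; print(p,delta(s,p,57.8))
```

```text
0.02461646227513807 [ 0.63412491 -0.123058    0.14194552] 49.766989946365356 [-0.59275669  0.31200277 -0.77684087]
(array([-136.3,   11.1,    2.3]), np.float64(-51.11118994549099), np.float64(6.69))
[ 0.34498846 -0.36313886  0.02      ] (array([-314.8,  204.9,  122.5]), np.float64(-51.11118994549099), np.float64(6.69))
```

>>> send_rows:
  dp:
    - [-50,4,0]
    - [-95,8,0]
    - [-136,15,0]
    - [-180,60,0]
    - [-215,95,0]
    - [-250,135,0]
    - [-285,170,0]
    - [-315,205,0]
    - [-315,205,0]
    - [-315,205,50]
    - [-315,205,90]
    - [-315,205,112]
    - [-315,205,122]
    - [-315,205,122]
    - [-315,205,122]
    - [-315,205,122]
    - [-315,205,80]
    - [-315,205,30]
    - [-315,205,-20]
    - [-315,205,-50]
  roll: [-8,-16,-24,-32,-40,-51,-51,-51,-51,-51,-51,-51,-51,-51,-51,-51,-51,-51,-51,-51]
  grip: [-1,-1,-1,-1,-1,-1,-1,-1,-1,-1,-1,-1,-1,-1,0.2,0.2,0.2,0.2,0.2,0.2]

```text
time: 37.4
eef_pos: [0.347, -0.3649, 0.1981]
tool_rot: [2.746, 1.513, 0.001]
ft_force: [-0.5, -0.7, -0.2]
width: 0.0517
grip_force: 0.0
```

Run:
```python
from h import *
s,d=snap('wrist','w12');C=cam('wrist',s,d)
print(s['width'],s['eef_pos'],s['ft_force'],s['qpos'])
b=np.load('box.npy');c,sn=np.cos(b[2]),np.sin(b[2])
for k in DIM:
  for o in find('wrist',C,k): print(k,*o, 'box',(o[2]-b[:2])@np.array([[c,-sn],[sn,c]]))
_,t=snap('side','side5');_,u=snap('top','top6')
c=np.zeros((560,800,3),np.uint8)
c[:300,:400]=cv2.resize(d['image'][...,::-1],(400,300))
c[:300,400:]=cv2.resize(t['image'][70:220,200:400,::-1],(400,300))
c[300:,:400]=cv2.resize(u['image'][160:340,360:560,::-1],(400,260))
c[300:,400:]=cv2.resize(t['image'][220:350,160:360,::-1],(400,260))
cv2.imwrite('pics/c12.png',c)
```

```text
0.05169255743328436 [ 0.34697287 -0.36488279  0.19813259] [-0.48169586 -0.70418625 -0.22263041] [-1.01230040e+00 -6.95562560e-02  2.02669444e+00 -1.77270345e-05
  1.17822735e+00 -4.48321504e-01]
glue 0.66 [359. 191.] [ 0.4173 -0.4057] [109.  48.] 59.4 box [ 0.03886935 -0.07148184]
sander 0.72 [368.  50.] [ 0.4798 -0.3014] [79. 48.] 57.7 box [0.03617743 0.05008087]
tape 0.85 [276.  43.] [ 0.4156 -0.254 ] [69. 44.] 57.8 box [-0.04340651  0.05597977]
brush 0.69 [277. 174.] [ 0.3484 -0.3601] [126.  41.] 58.6 box [-0.04373252 -0.06961061]
```

View pics/c12.png

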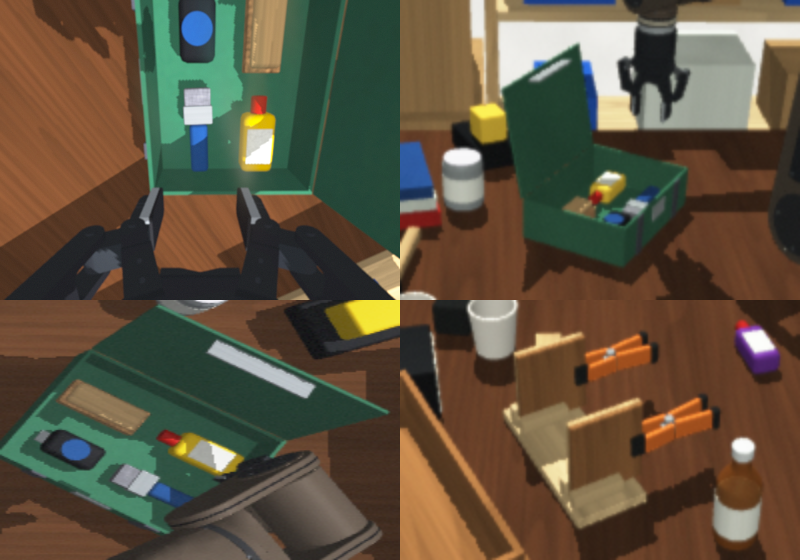

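>>> send_rows:
  dp:
    - [0,0,-60]
    - [0,0,-120]
    - [0,0,-180]
    - [0,0,-202]
    - [15,50,-202]
    - [30,100,-202]
    - [45,150,-202]
    - [60,200,-202]
    - [75,258,-202]
    - [75,258,-202]
    - [75,258,-150]
    - [75,258,-100]
    - [75,258,-55]
    - [75,258,-55]
  roll: [0,0,0,0,0,0,0,0,0,0,0,0,0,0]
  grip: [-1,-1,-1,-1,-1,-1,-1,-1,-1,-1,-1,-1,-1,-1]

```text
time: 39.5
eef_pos: [0.6016, -0.4362, 0.2419]
tool_rot: [-2.742, -1.509, 0.006]
ft_force: [0.0, -0.2, 0.1]
width: 0.0002
grip_force: 0.0
```

```bash
cat > lid.py <<'E'
from h import *
s=read_state();b=np.load('box.npy');c,sn=np.cos(b[2]),np.sin(b[2])
p=(s['eef_pos'][:2]-b[:2])@np.array([[c,-sn],[sn,c]]); print('box',p.round(4),s['eef_pos'][2],s['width'],'F box',(s['ft_force'][:2]@np.array([[c,-sn],[sn,c]])).round(1),s['ft_force'][2])
d=cams.get_image('side');C=cam('side',None,d)
for r in cams.silhouettes('side','lid')[:2]: print(round(r['confidence'],2),np.round(r['rect']))
def L(a,y): return pose2(b[:2],b[2],[[.105-.21*np.cos(a),y,.08+.21*np.sin(a)]])
for a in (1.8,1.7,1.6,1.5,1.2,.9,.5,.1,0): print(a,proj(C,L(a,.14)).round(0)[0],proj(C,L(a,-.14)).round(0)[0],end=' ')
E
python3 lid.py
```

```text
box [0.211  0.0009] 0.24185493154930482 0.00019246679452465014 F box [ 0.1 -0.2] 0.10695163588650392
0.68 [274. 128.  45.  77.]
0.16 [297. 146.  96. 110.]
1.8 [248. 113.] [286.  90.] 1.7 [253. 113.] [291.  90.] 1.6 [258. 114.] [296.  91.] 1.5 [263. 115.] [301.  92.] 1.2 [279. 123.] [315.  98.] 0.9 [293. 135.] [327. 109.] 0.5 [306. 156.] [339. 128.] 0.1 [311. 178.] [343. 148.] 0 [311. 183.] [343. 153.]
```

>>> send_rows:
  dp:
    - [0,-25,-10]
    - [0,-45,-15]
    - [0,-58,-18]
    - [0,-70,-18]
    - [0,-80,-18]
    - [0,-90,-18]
    - [0,-105,-20]
    - [0,-120,-21]
    - [0,-138,-17]
    - [0,-156,-13]
    - [0,-174,-5]
    - [0,-191,3]
    - [0,-191,3]
  roll: [0,0,0,0,0,0,0,0,0,0,0,0,0]
  grip: [-1,-1,-1,-1,-1,-1,-1,-1,-1,-1,-1,-1,-1]

```text
time: 41.22
eef_pos: [0.4414, -0.3348, 0.2449]
tool_rot: [-2.749, -1.514, 0.002]
ft_force: [-0.4, 0.6, 0.7]
width: -0.0001
grip_force: 0.0
```

```bash
python3 lid.py
```

```text
box [0.0215 0.0014] 0.24486244718678568 -0.00014169181316160082 F box [-0.6  0.3] 0.6785782271465244
0.96 [290. 136.  58.  63.]
0.56 [194. 213.  32.  55.]
1.8 [248. 113.] [286.  90.] 1.7 [253. 113.] [291.  90.] 1.6 [258. 114.] [296.  91.] 1.5 [263. 115.] [301.  92.] 1.2 [279. 123.] [315.  98.] 0.9 [293. 135.] [327. 109.] 0.5 [306. 156.] [339. 128.] 0.1 [311. 178.] [343. 148.] 0 [311. 183.] [343. 153.]
```

>>> send_rows:
  dp:
    - [0,-8,9]
    - [0,-17,17]
    - [0,-32,28]
    - [0,-46,42]
    - [0,-59,55]
    - [0,-70,71]
    - [0,-80,87]
    - [0,-87,105]
    - [0,-94,122]
    - [0,-98,140]
    - [0,-98,140]
  roll: [0,0,0,0,0,0,0,0,0,0,0]
  grip: [-1,-1,-1,-1,-1,-1,-1,-1,-1,-1,-1]

```text
time: 42.7
eef_pos: [0.3589, -0.2824, 0.1036]
tool_rot: [-2.748, -1.513, 0.001]
ft_force: [0.6, 0.8, 0.4]
width: -0.0
grip_force: 0.0
```

```bash
python3 lid.py
```

```text
box [-0.0763  0.0017] 0.10358084233227167 -3.20913410942398e-05 F box [0.1 1. ] 0.44913634916052514
1.8 [248. 113.] [286.  90.] 1.7 [253. 113.] [291.  90.] 1.6 [258. 114.] [296.  91.] 1.5 [263. 115.] [301.  92.] 1.2 [279. 123.] [315.  98.] 0.9 [293. 135.] [327. 109.] 0.5 [306. 156.] [339. 128.] 0.1 [311. 178.] [343. 148.] 0 [311. 183.] [343. 153.]
```

Now press the last bit slowly.

>>> send_rows:
  dp:
    - [0,-1,5]
    - [0,-2,9]
    - [0,-2,13]
    - [0,-2,16]
    - [0,-2,18]
    - [0,-2,18]
  roll: [0,0,0,0,0,0]
  grip: [-1,-1,-1,-1,-1,-1]

```text
time: 43.55
eef_pos: [0.3584, -0.2826, 0.0876]
tool_rot: [-2.752, -1.515, -0.0]
ft_force: [0.0, -0.5, 0.8]
width: 0.0003
grip_force: 0.0
```

>>> send_rows:
  dp:
    - [0,0,1]
    - [0,0,2]
    - [0,0,3]
    - [0,0,4]
    - [0,0,4]
  roll: [0,0,0,0,0]
  grip: [-1,-1,-1,-1,-1]

```text
time: 44.18
eef_pos: [0.3586, -0.2829, 0.0859]
tool_rot: [-2.75, -1.515, 0.001]
ft_force: [-3.9, 4.0, 13.0]
width: 0.0001
grip_force: 6.5
```

>>> send_rows:
  dp:
    - [0,0,-20]
    - [0,0,-60]
    - [0,0,-120]
    - [40,0,-180]
    - [100,0,-240]
    - [150,0,-280]
    - [200,0,-280]
    - [200,0,-280]
  roll: [0,0,0,0,0,0,0,0]
  grip: [-1,-1,-1,-1,-1,-1,-1,-1]

```text
time: 45.18
eef_pos: [0.4668, -0.1115, 0.3656]
tool_rot: [2.746, 1.52, 0.003]
ft_force: [-0.6, -0.7, 0.2]
width: -0.0001
grip_force: 0.0
```

Run:
```python
from h import *
_,t=snap('side','side9');_,u=snap('top','top9')
c=np.zeros((560,800,3),np.uint8)
c[:300,:400]=cv2.resize(t['image'][70:220,200:400,::-1],(400,300))
c[:300,400:]=cv2.resize(t['image'][215:345,170:343,::-1],(400,300))
c[300:,:400]=cv2.resize(u['image'][160:340,360:560,::-1],(400,260))
c[300:,400:]=cv2.resize(u['image'][90:310,80:400,::-1],(378,260)) if 0 else cv2.resize(u['image'][90:310,80:418,::-1],(400,260))
cv2.imwrite('pics/c14.png',c)
```

```text
(no output)
```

View pics/c14.png

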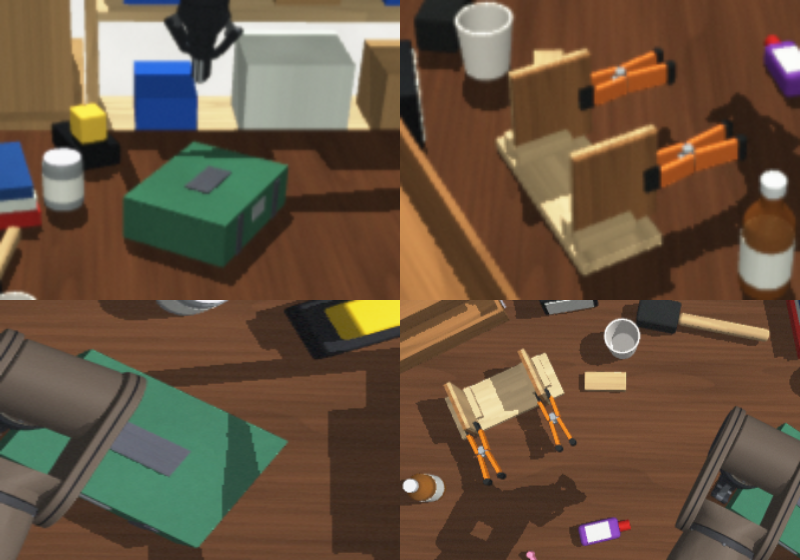

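The picture shows the lid flat on the box (side crop around 205,190), both clamps on their slats, and the bystanders where they were.

```bash
python3 -c "
from station import bot
print(bot.hand_in())"
```

```text
the job is handed in; nothing more can be done
None
```

I handed the job in at about 45 s of the 210 s allowed: both orange clamps are on the slats, the glue, sander, tape and brush are in the box, the lid is shut, and the last pictures show the bystanders and look-alikes not visibly moved (`hand_in` returned no verdict).

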